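# Turn the upside-down closet dehumidifier over and dock it

### The arm

A 6-joint arm with a two-finger parallel gripper is mounted at the origin on the work surface. World frame = base frame: x ahead of the robot, y to its left, z up, the work surface at z = 0. Lengths are in m, angles in rad, forces in N, time in s.
With the tool pointing down it reaches from about 0.275 to 0.75 m from the base axis. Payload 10.2 kg.
Tool frame: the origin (TCP) lies at the very end of the fingers, on their centre line; the grasp point (between the pads) lies env.pinch_z behind it (env.pinch_z is the distance from the TCP to the grasp point, in m); z points along the fingers, y is the direction in which the jaws open and shut (so a half turn about z gives the same grasp; the last joint's range is limited). The gripper opens to 88 mm and grips with 3 to 60 N. Pads are 18 mm wide; open, the fingers measure 123 mm over their backs; the gripper's body (75 mm by 187 mm) begins 45 mm behind the grasp point.
Start: joints at [0.943, 0.313, 1.498, -0, 1.331, -0.223], TCP at [0.207, 0.483, 0.239] pointing down, gripper open.
Joint ranges: [-2.94, 2.94], [-0.97, 2.17], [0.19, 2.56], [-1.23, 4.37], [0.02, 3.11], [-2.88, 2.88]. Speed limits (rad/s): [2.39, 2.39, 3.01, 3.14, 3.14, 3.14].

### API

Orientations are given as a unit quaternion [x, y, z, w].
In Python, from rig import env, cams, finder gives the robot as it stands.
- The arm moves only by the tool apply_moves, never from a script. Its argument "targets" is a list of rows, each a list of 7 numbers: the shift along the tool's x, y, z in units of 25 mm (1.0 is 25 mm), then the turn, a rotation vector about the tool's x, y, z in degrees, then the finger opening in mm, from 0 to 88.1. In form: [[x, y, z, rx, ry, rz, jaw], ...]. A call has exactly 10 rows; each row shifts and turns the pose as measured when the row begins, along the tool's axes as they then stand; what a row does not reach is not made up. A row lasts 1/10 s, in which the tool goes at most 50 mm and 8.59 degrees, less where a joint would pass 70% of its speed; a pose out of reach is approached as far as the arm can. A call is refused whole if a number of a shift passes 1 or a number of a turn 8.59, either way. A call with a gripper value outside its range is refused whole. The fingers move at their own pace and stop on an object; the grip force is fixed at half the most. Time passes only in rows, so rows that do not move let the fingers close, or fill a call up. It gives the time, the measured TCP pose, the force and the opening at its end, in the units of the state.
- env.state(): the state, without advancing time (a new reading comes with each control period).
- cams.get_image(name): name is "scene" or "top" or "wrist"; returns a dict with "frame" (480x640x3 uint8, blue, green, red), "K" (3x3 intrinsics, pixels), "position" and "rotation" of the camera in the world. Camera axes: x right, y down, z forward; pixel columns grow to the right and rows downward; lengths in m; the calibration is good to about 2 mm. A picture is of the moment at which its call begins. There is no depth.
- env.job_done(): hands the job in, once; it reports no verdict.
Trained networks look in a picture, given as the dict that the camera call returned (one of the last four; its "shot" number tells which), for a name from the list of things; names that differ only in an ending like _2 or _b are one class to them, and where a whole thing is asked for, a point or a joint stands for the part that bears it (a point fixed in the world has none). Each returns a list of dicts, best first, with "score" (0 to 1); they miss things now and then, are a little off and sometimes report something else, mostly with a low value. They report only what shows in the picture. A call takes as long as a camera call. They do not tell look-alikes from the thing itself.
- finder.search_frame(label, picture): "box" ([left, top, width, height] in pixels, round what is visible of it).
- finder.trace(label, picture): "region" (480x640 bool, what is visible of it) and "box" ([left, top, width, height] in pixels, round what is visible of it).
The state is a dict: "time_s": time; "joint_positions": joint angles; "qvel": joint speeds; "joint_torque": joint torques, N m; "ee_pos": TCP position; "ee_rot": TCP orientation; "force": force on the tool from outside, world axes, zero at the start; "ft_torque": the same for the moment, N m; "gripper_width": finger opening in m.
Only numpy, scipy, OpenCV 4.12 (cv2) and the standard library are available. Lean on these libraries where they do the work, as an engineer would, in place of code of your own. Each camera call takes 0.05 s, during which the arm holds its last target.

### The job

One of the two small blue closet dehumidifiers lies upside down, with its orange foot plate on top. Tumble it over on the worktop, without picking it up, until its white slotted vent faces up, then slide it into the white charging dock, fully home against the back wall, and only then press the dock's green button all the way down and let go. Leave the other dehumidifier as it is.

Things in the scene. Friction and masses are not known exactly. Their poses are not given: they have to be found in the camera images.
- flipped_unit: Dehumidifier that starts upside down: light-blue block, 100 mm long (x), 60 x 60 mm section (y, z), long edges rounded 15 mm, 0.2 to 0.4 kg; origin at its centre, 30 mm above the worktop on any long face. +z face: white slotted vent, must end on top; -z face: orange foot plate with two dark dots, on top at the start. Raising the origin above 70 mm counts as picking it up.
- vent (a point): Centre of the white slotted vent face of that dehumidifier, 30 mm from its centre. To tumble the block, press on a long side 45 mm above the worktop and move forwards and up together, in an arc about its far lower edge; past half way it falls onto its next face by itself, some 60 mm on. A level push mostly slides it.
- upright_unit: The other dehumidifier, same make and size, already vent-up, x along its length, z up. Its place may be swapped with that of the upside-down one. Leave it alone.
- dock: White charging dock, fixed. Origin: point on the worktop under the centre of a unit fully home; z up. The unit lies along the dock's x (either way round) and enters along +y, sliding on the worktop (no floor plate). Back wall: face at y = +30 mm, 160 mm wide, 45 mm high, 60 mm deep. Side cheeks, 30 mm high, leave 108 mm (x = -54 to +54 mm) from y = -35 mm to the wall.
- dock_mouth (a point): Centre of the dock's open mouth, on the worktop, 67 mm before the dock's origin (y = -67 mm). Guides 30 mm high flare from the cheeks to about 140 mm apart here.
- power_top (a point): Centre of the top of the green push button (28 mm across) on the dock's back wall, 62 mm behind the dock's origin along the dock's +y; pressed straight down.
- power (a joint): Travel of the green button, m: 0 up, 0.006 fully down; springs back; about 5 N to press fully.
Not all that is in view belongs to the job. Leave any red look-alike of the flipped_unit alone. There is more than one size of the dock; the one meant has the size given above.

How it is judged:
By the outcome, as a careful person would: the job done as asked, in the order asked, and still so for the second after the job is handed in, with the robot touching nothing.
It also fails if it takes over 70 s, if anything falls off the work surface, if the arm or the gripper's body presses on something with over 40 N, if the wrist force passes 120 N, or if a joint passes its speed limit or range.

## Working session

There is one attempt and no reset: what is moved stays moved. The work goes in short steps, Python scripts to look and compute and a tool call to move; the robot and the scene stay as the last step left them, time stands still between calls to the robot, and variables do not carry over. Pictures are saved under pics/ and viewed, and the job is handed in when it is done.

Besides the shell and the picture viewer there is one more tool, called after "Call:" by a JSON object that holds its "method" and its "body", one argument or row to a line. apply_moves: Moves the arm, as the interface text tells. Its arguments: {"type":"object","properties":{"targets":{"type":"array","items":{"type":"array","items":{"type":"number"}}}},"required":["targets"]}

```bash
ls; mkdir -p pics
python3 - <<'E'
from rig import env,cams,finder
import cv2
print(env.state(), env.pinch_z)
for n in ["scene","top","wrist"]:
    p=cams.get_image(n); cv2.imwrite(f"pics/a_{n}.png",p["frame"]); print(n,p["position"],p["rotation"],p["K"])
    for l in ["flipped_unit","dock","power_top","vent"]:
        for r in finder.search_frame(l,p): print(l,r["score"],r["box"])
E
```

```text
pics
{'time_s': 0.0, 'joint_positions': array([ 9.42577313e-01,  3.13448268e-01,  1.49839680e+00, -1.94309196e-05,
        1.33100997e+00, -2.23418895e-01]), 'qvel': array([-0.00164201,  0.00106197, -0.00115974, -0.00083059, -0.00034975,
        0.00056313]), 'joint_torque': array([-1.37302646e-03, -4.02209687e+01, -2.52272004e+01,  6.94841961e-02,
        3.52440902e-02, -6.44323541e-05]), 'ee_pos': array([0.20664578, 0.48236357, 0.23817712]), 'ee_rot': array([ 2.01018668e-01,  9.79587207e-01, -5.78725723e-04, -2.52131469e-04]), 'force': array([-0.02053049, -0.37176727,  0.06365391]), 'ft_torque': array([ 0.0231727 ,  0.04246007, -0.0085601 ]), 'gripper_width': 0.08821183755943587} 0.0187
scene [0.91897384 0.68935509 0.65844694] [ 0.24082082  0.84673623 -0.45385612 -0.13804965] [[476.55463      0.         314.06026931]
 [  0.         476.55463    235.62268317]
 [  0.           0.           1.        ]]
flipped_unit 0.9 [295.9, 175.1, 33.6, 34.9]
flipped_unit 0.7 [236.5, 190.4, 44.0, 34.8]
flipped_unit 0.61 [247.4, 163.8, 33.7, 30.5]
dock 0.69 [387.0, 276.6, 76.1, 49.4]
dock 0.63 [30
[... 428 characters left out ...]
1.        ]]
flipped_unit 0.73 [420.1, 293.3, 46.1, 49.2]
flipped_unit 0.72 [421.3, 220.2, 36.3, 48.4]
flipped_unit 0.67 [481.5, 256.4, 44.3, 51.0]
dock 0.87 [205.1, 270.6, 57.9, 60.9]
dock 0.61 [169.6, 177.8, 78.7, 74.7]
power_top 0.67 [177.7, 205.8, 13.7, 8.7]
power_top 0.5 [212.7, 294.6, 12.3, 7.7]
vent 0.95 [422.2, 293.3, 45.0, 49.8]
vent 0.93 [480.5, 256.6, 45.1, 52.8]
vent 0.6 [420.9, 219.8, 37.7, 52.7]
wrist [0.13785167 0.51189963 0.38421449] [0.82594394 0.54452926 0.08083653 0.12153166] [[363.35826316   0.         319.35117965]
 [  0.         363.35826316 236.16537367]
 [  0.           0.           1.        ]]
dock 0.89 [232.7, 422.4, 68.2, 22.3]
dock 0.57 [111.6, 344.2, 74.4, 90.4]
```

View pics/a_scene.png

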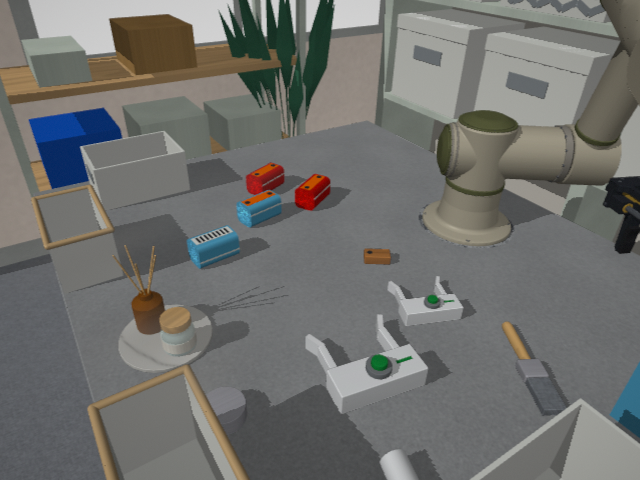

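View pics/a_top.png

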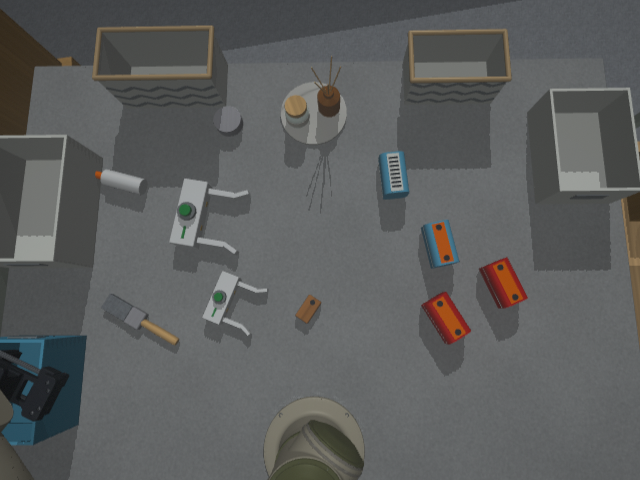

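```bash
cat > h.py <<'E'
from rig import env,cams,finder
import numpy as np,cv2
from scipy.spatial.transform import Rotation as R
def ray(p,uv,z):
    K=p["K"]; d=np.array([(uv[0]-K[0,2])/K[0,0],(uv[1]-K[1,2])/K[1,1],1.]); 
    r=p["rotation"]; M=R.from_quat(r).as_matrix() if np.size(r)==4 else np.array(r)
    d=M@d; o=np.array(p["position"]); return o+d*(z-o[2])/d[2]
def proj(p,X):
    r=p["rotation"]; M=R.from_quat(r).as_matrix() if np.size(r)==4 else np.array(r)
    c=M.T@(np.array(X)-p["position"]); u=p["K"]@c; return u[:2]/u[2]
def save(p,name,crop=None,s=1):
    f=p["frame"]
    if crop: x,y,w,h=crop; f=f[y:y+h,x:x+w]
    cv2.imwrite(f"pics/{name}.png",cv2.resize(f,None,fx=s,fy=s,interpolation=cv2.INTER_CUBIC))
def box(p,c,yaw,dims,col,z0=0,img=None):
    c_,s_=np.cos(yaw),np.sin(yaw)
    P=[]
    for z in (z0,z0+dims[2]):
        q=[]
        for a,b in((-1,-1),(1,-1),(1,1),(-1,1)):
            x,y=a*dims[0]/2,b*dims[1]/2
            q.append(proj(p,[c[0]+c_*x-s_*y,c[1]+s_*x+c_*y,z]))
        cv2.polylines(img,[np.round(np.array(q)*16).astype(np.int32)],True,col,1,cv2.LINE_AA,4)
E
python3 - <<'E'
from h import *
p=cams.get_image("top")
save(p,"b_top",(360,130,200,150),4)
save(p,"b_dock",(160,165,120,90),6)
for l in ["flipped_unit","dock","upright_unit"]:
    for r in finder.trace(l,p):
        m=r["region"]; c,wh,a=cv2.minAreaRect(np.argwhere(m)[:,::-1].astype(np.float32)); print(l,r["score"],r["box"],c,wh,a, ray(p,c,0.05))
f=p["frame"].astype(int); hsv=cv2.cvtColor(p["frame"],cv2.COLOR_BGR2HSV)
# orange
for nm,lo,hi in [("orange",(6,150,120),(18,255,255)),("green",(50,100,40),(85,255,255)),("blue",(95,80,80),(108,255,255))]:
    m=cv2.inRange(hsv,lo,hi); n,L,S,C=cv2.connectedComponentsWithStats(m)
    for i in range(1,n):
        if S[i,4]>25: print(nm,S[i],C[i],cv2.minAreaRect(np.argwhere(L==i)[:,::-1].astype(np.float32)),ray(p,C[i],0.06))
E
```

```text
flipped_unit 0.98 [421.5, 220.3, 35.2, 49.0] (439.6470947265625, 243.58827209472656) (44.141483306884766, 29.10427474975586) 75.96376037597656 [ 0.45504917 -0.29116226  0.05      ]
flipped_unit 0.73 [425.9, 291.8, 43.3, 52.8] (445.7584228515625, 318.7135009765625) (49.07790756225586, 29.573942184448242) 57.9946174621582 [ 0.2856318  -0.29639367  0.05      ]
flipped_unit 0.62 [479.6, 257.7, 45.5, 50.8] (502.3000793457031, 283.1000061035156) (48.746280670166016, 31.75216293334961) 63.43495178222656 [ 0.36391728 -0.4273814   0.05      ]
dock 0.73 [170.3, 175.0, 79.2, 79.8] (209.33901977539062, 217.25123596191406) (69.07476806640625, 67.53821563720703) 12.094757080078125 [0.52162936 0.24444259 0.05      ]
dock 0.59 [204.6, 269.8, 61.0, 64.1] (234.81369018554688, 303.4603271484375) (50.319969177246094, 51.44554901123047) 22.03622817993164 [0.32137784 0.17749676 0.05      ]
upright_unit 0.79 [380.0, 150.7, 28.2, 49.3] (393.03851318359375, 175.30772399902344) (46.7610969543457, 27.039569854736328) 82.87498474121094 [ 0.61944407 -0.1892663   0.05      ]
upright_unit 0.7 [423.3, 220.1, 35.0, 
[... 1579 characters left out ...]
1] ((38.36570739746094, 351.9826354980469), (32.11402130126953, 76.13880920410156), 88.38645935058594) [0.22513849 0.62772078 0.06      ]
blue [ 17 365  21  11  44] [ 26.72727273 369.77272727] ((26.79999542236328, 369.9000244140625), (21.913467407226562, 1.7888545989990234), 26.56505012512207) [0.17898634 0.63161587 0.06      ]
blue [ 22 381  11  15  81] [ 26.92592593 387.85185185] ((27.0, 388.0000305175781), (5.366563320159912, 14.310836791992188), 26.56505012512207) [0.14091059 0.62661028 0.06      ]
blue [  2 404  33  41 803] [ 19.09090909 428.95267746] ((21.005308151245117, 427.6688537597656), (32.68762969970703, 38.552879333496094), 22.166345596313477) [0.05631407 0.63361662 0.06      ]
```

View pics/b_top.png

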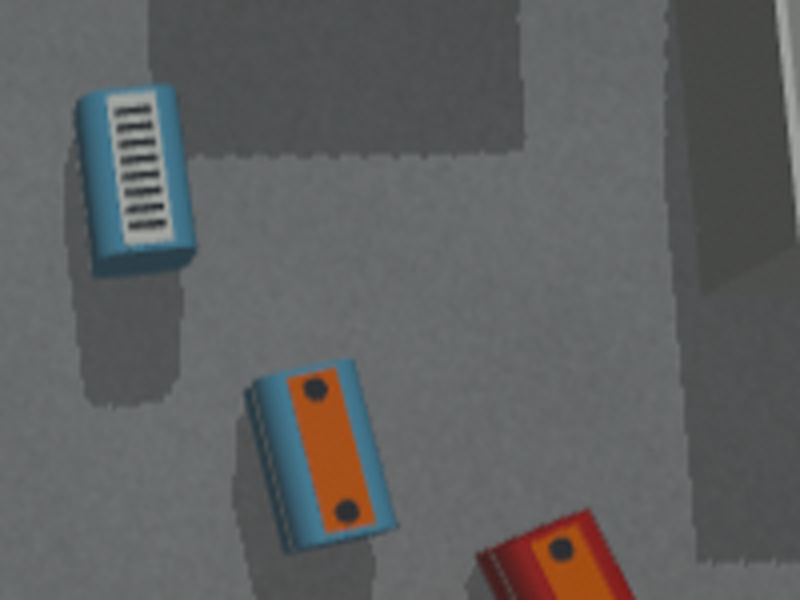

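View pics/b_dock.png

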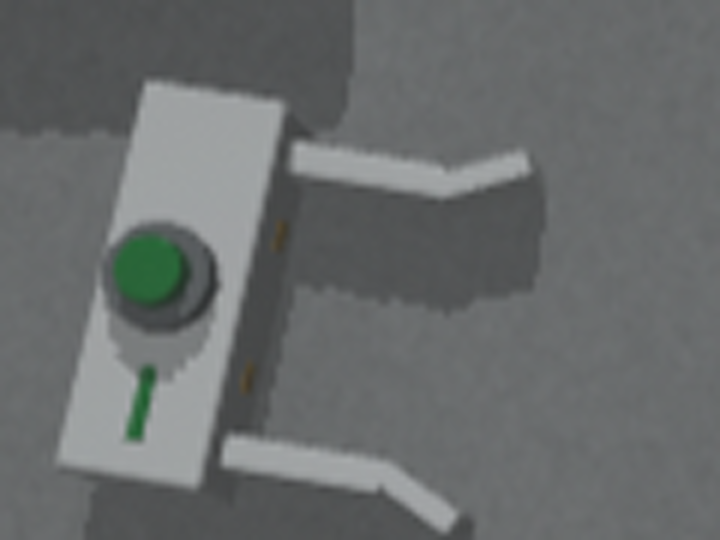

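```bash
cat > m1.py <<'E'
from h import *
p=cams.get_image("top")
c=[ray(p,(160+a/6,165+b/6),.045) for a,b in [(147,80),(285,102),(200,487),(58,463)]]
c=np.array(c); print(c); print([np.linalg.norm(c[i]-c[i-1]) for i in range(4)])
v=(c[0]-c[3])+(c[1]-c[2]); print("wall axis deg",np.degrees(np.arctan2(v[1],v[0])), "ctr",c.mean(0))
w=(c[0]-c[1])+(c[3]-c[2]); yaw=np.arctan2(w[1],w[0])-np.pi/2; print("y dir->yaw",np.degrees(yaw))
yaw=np.arctan2(v[1],v[0]); n=np.array([-np.sin(yaw),np.cos(yaw)]); print("origin",c.mean(0)[:2]-60e-3*n)
# from button 62 mm behind
print("button",[ray(p,(184.36,209.49),z) for z in (.05,.06,.07)])
for nm,b,z in [("flip",[(288+0,378),(337,370),(376,522),(326,533)],.06),("ven",[(107,97),(151,92),(174,240),(125,245)],.06)]:
    q=np.array([ray(p,(360+a/4,130+d/4),z) for a,d in b]); a=q[0]-q[3]+q[1]-q[2]
    print(nm,q.mean(0),np.degrees(np.arctan2(a[1],a[0])),[np.linalg.norm(q[i]-q[i-1]) for i in range(4)])
E
python3 m1.py
```

```text
[[0.61889649 0.31029205 0.045     ]
 [0.60916124 0.25422194 0.045     ]
 [0.45397245 0.28052051 0.045     ]
 [0.46384855 0.33683336 0.045     ]]
[np.float64(0.15730323429389229), np.float64(0.05690898765739985), np.float64(0.15740132357269662), np.float64(0.057172320318128085)]
wall axis deg -9.665929273993967 ctr [0.53646968 0.29546696 0.045     ]
y dir->yaw -9.898708060548284
origin [0.52639549 0.23631875]
button [array([0.5408847 , 0.30462188, 0.05      ]), array([0.53854366, 0.3009905 , 0.06      ]), array([0.53620261, 0.29735912, 0.07      ])]
flip [ 0.45594701 -0.29627783  0.06      ] 11.088061414596508 [np.float64(0.09093649597498779), np.float64(0.02855086867243908), np.float64(0.08940119703501055), np.float64(0.029043054003503814)]
ven [ 0.62440019 -0.19227674  0.06      ] 5.787344308635306 [np.float64(0.09096085219834461), np.float64(0.026222269638872364), np.float64(0.09128350421416588), np.float64(0.028697852675758913)]
```

```bash
cat >> h.py <<'E'
def Rt(jawdeg,tilt=0):
    "tool down, tool y along world angle jawdeg; tilt about tool y (deg)"
    a=np.radians(jawdeg); y=np.array([np.cos(a),np.sin(a),0]); z=np.array([0,0,-1.]); x=np.cross(y,z)
    return R.from_matrix(np.c_[x,y,z])*R.from_euler('y',tilt,degrees=True)
def plan(wps,jaw,start=None):
    "wps: list of (pos,R,nrows)"
    s=env.state(); p=np.array(s["ee_pos"]); r=R.from_quat(s["ee_rot"]); rows=[]
    for tp,tr,n in wps:
        dv=(r.inv()*tr).as_rotvec(); p0,r0=p,r
        for i in range(1,n+1):
            pn=p0+(np.array(tp)-p0)*i/n; rn=r0*R.from_rotvec(dv*i/n)
            sh=r.inv().apply(pn-p)/.025; rv=(r.inv()*rn).as_rotvec(degrees=True)
            rows.append([*sh,*rv,jaw]); p,r=pn,rn
    for k in range(0,len(rows),10):
        print(str([[round(float(v),2) for v in q] for q in rows[k:k+10]]))
def st():
    s=env.state(); r=R.from_quat(s["ee_rot"]).as_matrix()
    print("t",round(s["time_s"],2),"pos",s["ee_pos"].round(4),"jawdeg",np.degrees(np.arctan2(r[1,1],r[0,1])).round(2),"z",r[:,2].round(3),"F",s["force"].round(2),"w",s["gripper_width"].round(4))
E
python3 - <<'E'
from h import *
st()
# behind block: jaw along 11.1deg ; tool x = cross(y,z)
b=np.radians(11.1); n=np.array([-np.sin(b),np.cos(b)])
print(Rt(11.1).as_matrix().round(2))
t=np.array([.456,-.296])-0.060*n; print(t)
plan([([*t,.2],Rt(11.1),40)],60)
E
```

```text
Traceback (most recent call last):
  File "h.py", line 41, in st
    print("t",round(s["time_s"],2),"pos",s["ee_pos"].round(4),"jawdeg",np.degrees(np.arctan2(r[1,1],r[0,1])).round(2),"z",r[:,2].round(3),"F",s["force"].round(2),"w",s["gripper_width"].round(4))
                                                                                                                                                                      ^^^^^^^^^^^^^^^^^^^^^^^^
AttributeError: 'float' object has no attribute 'round'
```

```bash
sed -i 's/s\["gripper_width"\].round(4)/round(s["gripper_width"],4)/' h.py
python3 - <<'E'
from h import *
st()
b=np.radians(11.1); n=np.array([-np.sin(b),np.cos(b)])
print(Rt(11.1).as_matrix().round(2))
t=np.array([.456,-.296])-0.060*n; print(t)
plan([([*t,.2],Rt(11.1),40)],60)
E
```

```text
t 1.0 pos [0.2068 0.4826 0.2387] jawdeg 66.81 z [-0.  0. -1.] F [-0.27  0.77 -0.1 ] w 0.0879
[[-0.19  0.98  0.  ]
 [ 0.98  0.19  0.  ]
 [ 0.    0.   -1.  ]]
[ 0.46755132 -0.35487756]
[[-0.57, -0.67, 0.04, -0.0, -0.0, 1.39, 60.0], [-0.59, -0.65, 0.04, -0.0, -0.0, 1.39, 60.0], [-0.6, -0.64, 0.04, -0.0, -0.0, 1.39, 60.0], [-0.62, -0.62, 0.04, -0.0, -0.0, 1.39, 60.0], [-0.63, -0.61, 0.04, -0.0, -0.0, 1.39, 60.0], [-0.65, -0.59, 0.04, -0.0, -0.0, 1.39, 60.0], [-0.66, -0.58, 0.04, -0.0, -0.0, 1.39, 60.0], [-0.67, -0.56, 0.04, -0.0, -0.0, 1.39, 60.0], [-0.69, -0.54, 0.04, -0.0, -0.0, 1.39, 60.0], [-0.7, -0.53, 0.04, -0.0, -0.0, 1.39, 60.0]]
[[-0.71, -0.51, 0.04, -0.0, -0.0, 1.39, 60.0], [-0.73, -0.49, 0.04, -0.0, -0.0, 1.39, 60.0], [-0.74, -0.48, 0.04, -0.0, -0.0, 1.39, 60.0], [-0.75, -0.46, 0.04, -0.0, -0.0, 1.39, 60.0], [-0.76, -0.44, 0.04, -0.0, -0.0, 1.39, 60.0], [-0.77, -0.42, 0.04, -0.0, -0.0, 1.39, 60.0], [-0.78, -0.4, 0.04, -0.0, -0.0, 1.39, 60.0], [-0.79, -0.38, 0.04, -0.0, -0.0, 1.39, 60.0], [-0.8, -0.36, 0.04, -0.0, -0.0, 1.39, 60.0], [-0.81, -0.34, 0.04, -0.0, -0.0, 1.39, 60.0]]
[... 215 characters left out ...]
0, 1.39, 60.0], [-0.85, -0.22, 0.04, -0.0, -0.0, 1.39, 60.0], [-0.85, -0.2, 0.04, -0.0, -0.0, 1.39, 60.0], [-0.86, -0.18, 0.04, -0.0, -0.0, 1.39, 60.0], [-0.86, -0.16, 0.04, -0.0, -0.0, 1.39, 60.0], [-0.87, -0.14, 0.04, -0.0, -0.0, 1.39, 60.0]]
[[-0.87, -0.12, 0.04, -0.0, -0.0, 1.39, 60.0], [-0.87, -0.1, 0.04, -0.0, -0.0, 1.39, 60.0], [-0.87, -0.08, 0.04, -0.0, -0.0, 1.39, 60.0], [-0.88, -0.05, 0.04, -0.0, -0.0, 1.39, 60.0], [-0.88, -0.03, 0.04, -0.0, -0.0, 1.39, 60.0], [-0.88, -0.01, 0.04, -0.0, -0.0, 1.39, 60.0], [-0.88, 0.01, 0.04, -0.0, -0.0, 1.39, 60.0], [-0.88, 0.03, 0.04, -0.0, -0.0, 1.39, 60.0], [-0.88, 0.05, 0.04, -0.0, -0.0, 1.39, 60.0], [-0.87, 0.07, 0.04, -0.0, -0.0, 1.39, 60.0]]
```

Call:
{"method": "apply_moves", "body": {
  "targets": [
    [-0.6,-0.65,0,0,0,1.4,60],
    [-0.6,-0.65,0,0,0,1.4,60],
    [-0.6,-0.65,0,0,0,1.4,60],
    [-0.6,-0.6,0,0,0,1.4,60],
    [-0.65,-0.6,0,0,0,1.4,60],
    [-0.65,-0.6,0,0,0,1.4,60],
    [-0.65,-0.6,0,0,0,1.4,60],
    [-0.7,-0.55,0,0,0,1.4,60],
    [-0.7,-0.55,0,0,0,1.4,60],
    [-0.7,-0.55,0,0,0,1.4,60]
  ]
}}

```text
time_s: 2.0
ee_pos: [0.2739, 0.2658, 0.2386]
ee_rot: [0.321, 0.947, 0.001, 0.0]
force: [0.7, 0.4, -0.0]
gripper_width: 0.0599
```

Call:
{"method": "apply_moves", "body": {
  "targets": [
    [-0.7,-0.5,0.04,0,0,1.4,60],
    [-0.7,-0.5,0.04,0,0,1.4,60],
    [-0.75,-0.5,0.04,0,0,1.4,60],
    [-0.75,-0.45,0.04,0,0,1.4,60],
    [-0.75,-0.45,0.04,0,0,1.4,60],
    [-0.75,-0.4,0.04,0,0,1.4,60],
    [-0.8,-0.4,0.04,0,0,1.4,60],
    [-0.8,-0.4,0.04,0,0,1.4,60],
    [-0.8,-0.35,0.04,0,0,1.4,60],
    [-0.8,-0.35,0.04,0,0,1.4,60]
  ]
}}

```text
time_s: 3.0
ee_pos: [0.3374, 0.0469, 0.2297]
ee_rot: [0.439, 0.898, 0.002, 0.003]
force: [-0.4, 0.6, 0.3]
gripper_width: 0.0602
```

Run:
```python
from h import *
st()
plan([([.4675,-.355,.2],Rt(11.1),20)],60)
```

```text
t 3.0 pos [0.3374 0.0469 0.2297] jawdeg 37.92 z [ 0.007  0.002 -1.   ] F [-0.41  0.61  0.27] w 0.0602
[[-0.79, -0.29, 0.06, 0.02, 0.0, 1.34, 60.0], [-0.8, -0.27, 0.06, 0.02, 0.0, 1.34, 60.0], [-0.81, -0.25, 0.06, 0.02, 0.0, 1.34, 60.0], [-0.81, -0.23, 0.06, 0.02, 0.0, 1.34, 60.0], [-0.82, -0.21, 0.06, 0.02, 0.0, 1.34, 60.0], [-0.82, -0.19, 0.06, 0.02, 0.0, 1.34, 60.0], [-0.83, -0.18, 0.06, 0.02, 0.0, 1.34, 60.0], [-0.83, -0.16, 0.06, 0.02, 0.0, 1.34, 60.0], [-0.83, -0.14, 0.06, 0.02, 0.0, 1.34, 60.0], [-0.84, -0.12, 0.06, 0.02, 0.0, 1.34, 60.0]]
[[-0.84, -0.1, 0.06, 0.02, 0.0, 1.34, 60.0], [-0.84, -0.08, 0.06, 0.02, 0.0, 1.34, 60.0], [-0.84, -0.06, 0.06, 0.02, 0.0, 1.34, 60.0], [-0.84, -0.04, 0.06, 0.02, 0.0, 1.34, 60.0], [-0.84, -0.02, 0.06, 0.02, 0.0, 1.34, 60.0], [-0.84, 0.0, 0.06, 0.02, 0.0, 1.34, 60.0], [-0.84, 0.02, 0.06, 0.02, 0.0, 1.34, 60.0], [-0.84, 0.04, 0.06, 0.02, 0.0, 1.34, 60.0], [-0.84, 0.06, 0.06, 0.02, 0.0, 1.34, 60.0], [-0.84, 0.08, 0.06, 0.02, 0.0, 1.34, 60.0]]
```

Call:
{"method": "apply_moves", "body": {
  "targets": [
    [-0.8,-0.3,0.05,0,0,1.35,60],
    [-0.8,-0.3,0.05,0,0,1.35,60],
    [-0.8,-0.25,0.05,0,0,1.35,60],
    [-0.8,-0.25,0.05,0,0,1.35,60],
    [-0.85,-0.2,0.05,0,0,1.35,60],
    [-0.85,-0.2,0.05,0,0,1.35,60],
    [-0.85,-0.2,0.05,0,0,1.35,60],
    [-0.85,-0.15,0.05,0,0,1.35,60],
    [-0.85,-0.15,0.05,0,0,1.35,60],
    [-0.85,-0.15,0.05,0,0,1.35,60]
  ]
}}

```text
time_s: 4.0
ee_pos: [0.4021, -0.1681, 0.2183]
ee_rot: [0.547, 0.837, 0.003, 0.004]
force: [0.3, 0.5, -0.1]
gripper_width: 0.0603
```

Call:
{"method": "apply_moves", "body": {
  "targets": [
    [-0.85,-0.1,0.1,0,0,1.35,60],
    [-0.85,-0.1,0.1,0,0,1.35,60],
    [-0.85,-0.05,0.1,0,0,1.35,60],
    [-0.85,-0.05,0.1,0,0,1.35,60],
    [-0.85,0,0.1,0,0,1.35,60],
    [-0.85,0,0.1,0,0,1.35,60],
    [-0.85,0,0.1,0,0,1.35,60],
    [-0.85,0.05,0.1,0,0,1.35,60],
    [-0.85,0.05,0.1,0,0,1.35,60],
    [-0.85,0.05,0.1,0,0,1.35,60]
  ]
}}

```text
time_s: 5.0
ee_pos: [0.4644, -0.3817, 0.1931]
ee_rot: [0.645, 0.764, 0.003, 0.004]
force: [0.4, -0.3, -0.4]
gripper_width: 0.0594
```

Run:
```python
from h import *
st()
b=np.radians(11.1); n=np.array([-np.sin(b),np.cos(b)])
t=np.array([.456,-.296])-0.055*n
plan([([*t,.039],Rt(11.1),10)],60)
p=cams.get_image("wrist"); save(p,"c_wrist"); p=cams.get_image("scene"); save(p,"c_scene")
```

```text
t 5.0 pos [ 0.4644 -0.3817  0.1931] jawdeg 9.61 z [ 0.011 -0.    -1.   ] F [ 0.43 -0.28 -0.36] w 0.0594
[[0.13, 0.02, 0.62, 0.06, 0.01, -0.15, 60.0], [0.12, 0.02, 0.62, 0.06, 0.01, -0.15, 60.0], [0.12, 0.03, 0.62, 0.06, 0.01, -0.15, 60.0], [0.12, 0.03, 0.62, 0.06, 0.01, -0.15, 60.0], [0.12, 0.03, 0.62, 0.06, 0.01, -0.15, 60.0], [0.12, 0.03, 0.62, 0.06, 0.01, -0.15, 60.0], [0.12, 0.03, 0.62, 0.06, 0.01, -0.15, 60.0], [0.12, 0.03, 0.62, 0.06, 0.01, -0.15, 60.0], [0.12, 0.03, 0.62, 0.06, 0.01, -0.15, 60.0], [0.12, 0.03, 0.62, 0.06, 0.01, -0.15, 60.0]]
```

View pics/c_wrist.png

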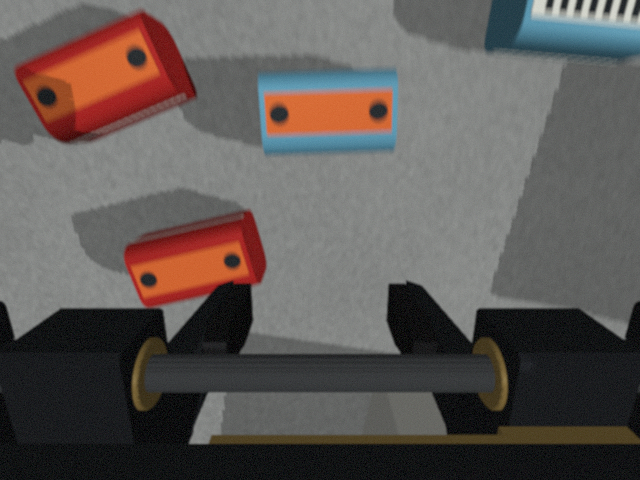

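View pics/c_scene.png

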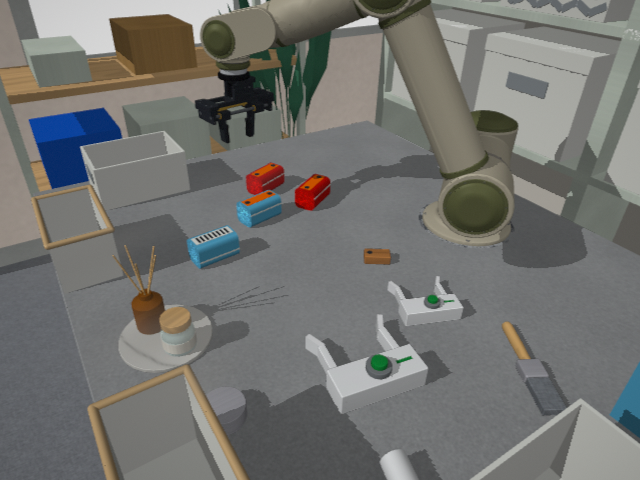

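Run:
```python
from h import *
p=cams.get_image("wrist")
for uv in [(250,212),(263,280),(265,255)]: print(uv,ray(p,uv,.045))
q=np.array([ray(p,uv,.06) for uv in [(266,94),(395,91),(396,133),(268,137)]]); print(q.mean(0), (q[1]-q[0])[:2],np.linalg.norm(q[1]-q[0]),np.degrees(np.arctan2(*(q[1]-q[0])[[1,0]])),np.degrees(np.arctan2(*(q[2]-q[3])[[1,0]])))
print(ray(p,(328,152),.02),ray(p,(328,70),.05))
```

```text
(250, 212) [ 0.40792245 -0.38465731  0.045     ]
(263, 280) [ 0.42585049 -0.44324484  0.045     ]
(265, 255) [ 0.42471757 -0.41998186  0.045     ]
[ 0.45999528 -0.29881377  0.06      ] [0.09042806 0.01732558] 0.09207285488090161 10.846154823282452 11.259936364737987
[ 0.46407409 -0.32803856  0.02      ] [ 0.45267084 -0.26892011  0.05      ]
```

Run:
```python
from h import *
st()
b=np.radians(11.1); n=np.array([-np.sin(b),np.cos(b)])
t=np.array([.458,-.2975])-0.050*n; print(t)
plan([([*t,.15],Rt(11.1),3),([*t,.040],Rt(11.1),6),([*t,.04],Rt(11.1),1)],40)
```

```text
t 5.15 pos [ 0.464  -0.3813  0.1926] jawdeg 9.64 z [ 0.011  0.    -1.   ] F [-0.42  0.24 -0.62] w 0.06
[ 0.4676261  -0.34656463]
[[0.45, 0.12, 0.57, 0.2, 0.03, -0.49, 40.0], [0.45, 0.13, 0.57, 0.2, 0.03, -0.49, 40.0], [0.45, 0.13, 0.57, 0.2, 0.03, -0.49, 40.0], [-0.0, 0.0, 0.73, -0.0, -0.0, 0.0, 40.0], [-0.0, 0.0, 0.73, -0.0, -0.0, 0.0, 40.0], [-0.0, 0.0, 0.73, -0.0, -0.0, 0.0, 40.0], [-0.0, 0.0, 0.73, -0.0, -0.0, 0.0, 40.0], [-0.0, 0.0, 0.73, -0.0, -0.0, 0.0, 40.0], [-0.0, 0.0, 0.73, -0.0, -0.0, 0.0, 40.0], [0.0, 0.0, 0.0, 0.0, 0.0, 0.0, 40.0]]
```

Call:
{"method": "apply_moves", "body": {
  "targets": [
    [0.45,0.12,0.57,0.2,0,-0.5,40],
    [0.45,0.12,0.57,0.2,0,-0.5,40],
    [0.45,0.12,0.57,0.2,0,-0.5,40],
    [0,0,0.7,0,0,0,40],
    [0,0,0.7,0,0,0,40],
    [0,0,0.7,0,0,0,40],
    [0,0,0.7,0,0,0,40],
    [0,0,0.7,0,0,0,40],
    [0,0,0.6,0,0,0,40],
    [0,0,0,0,0,0,40]
  ]
}}

```text
time_s: 6.15
ee_pos: [0.4671, -0.3365, 0.0462]
ee_rot: [0.631, 0.776, -0.0, 0.002]
force: [0.2, 0.3, -0.6]
gripper_width: 0.0401
```

Run:
```python
from h import *
st()
p=cams.get_image("wrist"); save(p,"d_wrist")
```

```text
t 6.15 pos [ 0.4671 -0.3365  0.0462] jawdeg 11.81 z [ 0.002 -0.003 -1.   ] F [ 0.2   0.33 -0.57] w 0.0401
```

View pics/d_wrist.png

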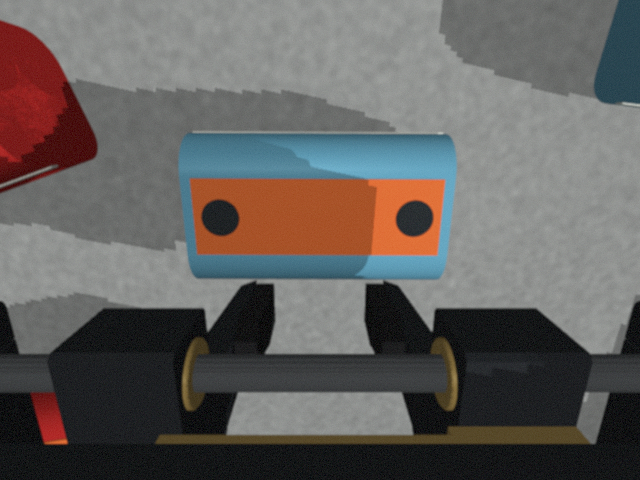

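Call:
{"method": "apply_moves", "body": {
  "targets": [
    [0,0,0.15,0,0,0,40],
    [0,0,0.1,0,0,-0.7,40],
    [0,0,0.04,0,0,0,40],
    [0.05,0,0,0,0,0,40],
    [0.04,0,0,0,0,0,40],
    [0.04,0,0,0,0,0,40],
    [0,0,0,0,0,0,40],
    [0,0,0,0,0,0,40],
    [0,0,0,0,0,0,40],
    [0,0,0,0,0,0,40]
  ]
}}

```text
time_s: 7.2
ee_pos: [0.4681, -0.3342, 0.0435]
ee_rot: [0.625, 0.781, -0.001, 0.006]
force: [0.2, -0.6, -0.3]
gripper_width: 0.0401
```

Run:
```python
from h import *
st()
```

```text
t 7.2 pos [ 0.4681 -0.3342  0.0435] jawdeg 12.62 z [ 0.008 -0.009 -1.   ] F [ 0.23 -0.64 -0.32] w 0.0401
```

Call:
{"method": "apply_moves", "body": {
  "targets": [
    [0.2,0,0.15,-0.5,0.4,1.5,40],
    [0.2,0,0.05,0,0,0,40],
    [0.2,0,-0.2,0,0,0,40],
    [0.2,0,-0.24,0,0,0,40],
    [0.22,0,-0.22,0,0,0,40],
    [0.25,0,-0.2,0,0,0,40],
    [0.28,0,-0.17,0,0,0,40],
    [0.3,0,-0.12,0,0,0,40],
    [0.3,0,-0.08,0,0,0,40],
    [0.3,0,0,0,0,0,40]
  ]
}}

```text
time_s: 8.2
ee_pos: [0.4547, -0.2689, 0.0718]
ee_rot: [0.636, 0.772, 0.005, 0.006]
force: [0.9, 0.4, 0.3]
gripper_width: 0.0398
```

Run:
```python
from h import *
st()
p=cams.get_image("wrist"); save(p,"e_wrist")
p=cams.get_image("scene"); save(p,"e_scene",(170,120,240,180),3)
```

```text
t 8.2 pos [ 0.4547 -0.2689  0.0718] jawdeg 11.0 z [ 0.016  0.    -1.   ] F [0.87 0.38 0.31] w 0.0398
```

View pics/e_wrist.png

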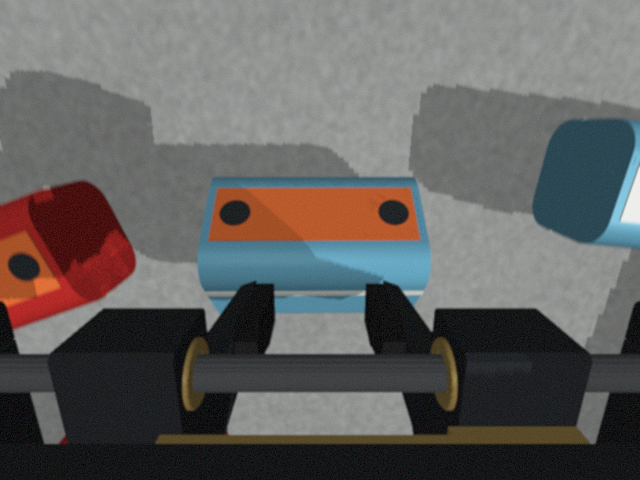

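View pics/e_scene.png

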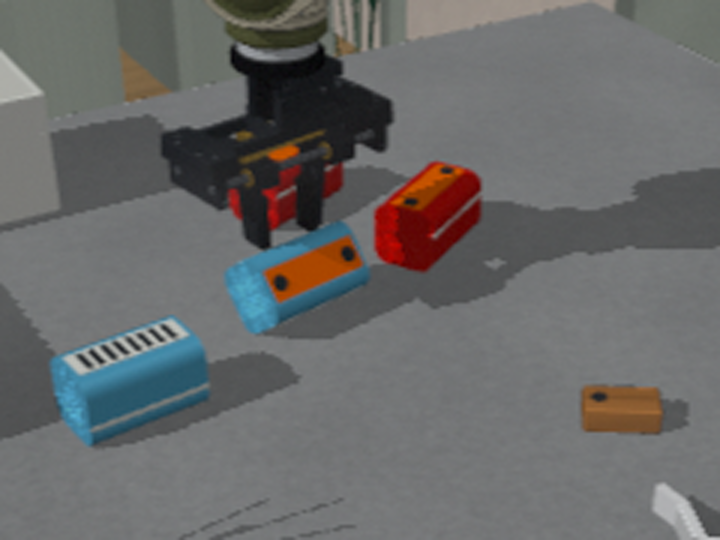

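Call:
{"method": "apply_moves", "body": {
  "targets": [
    [0.3,0,0,0,0,0,40],
    [0.3,0,0,0,0,0,40],
    [0.3,0,0,0,0,0,40],
    [0.2,0,-0.1,0,0,0,40],
    [0,0,-0.1,0,0,0,40],
    [-0.4,0,0,0,0,0,40],
    [-0.6,0,0,0,0,0,40],
    [-0.6,0,0,0,0,0,40],
    [-0.4,0,0,0,0,0,40],
    [0,0,0,0,0,0,40]
  ]
}}

```text
time_s: 9.3
ee_pos: [0.4592, -0.2944, 0.0767]
ee_rot: [0.636, 0.771, 0.005, 0.006]
force: [0.2, 0.4, 0.6]
gripper_width: 0.0401
```

Run:
```python
from h import *
st()
p=cams.get_image("wrist"); save(p,"f_wrist")
p=cams.get_image("scene"); save(p,"f_scene",(170,120,240,180),3)
```

```text
t 9.3 pos [ 0.4592 -0.2944  0.0767] jawdeg 10.97 z [ 0.016 -0.    -1.   ] F [0.15 0.43 0.63] w 0.0401
```

View pics/f_wrist.png

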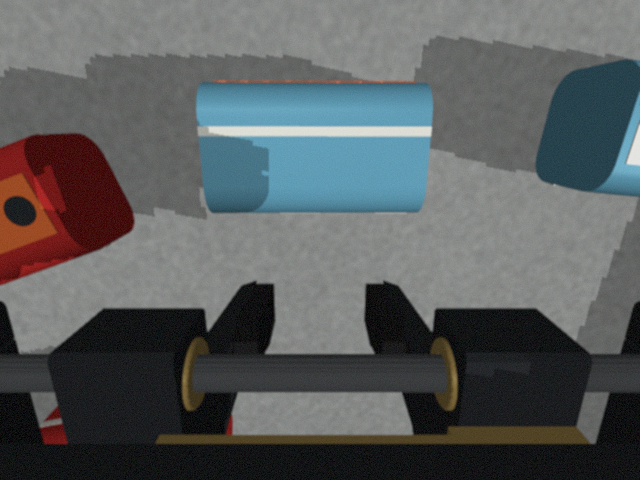

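View pics/f_scene.png

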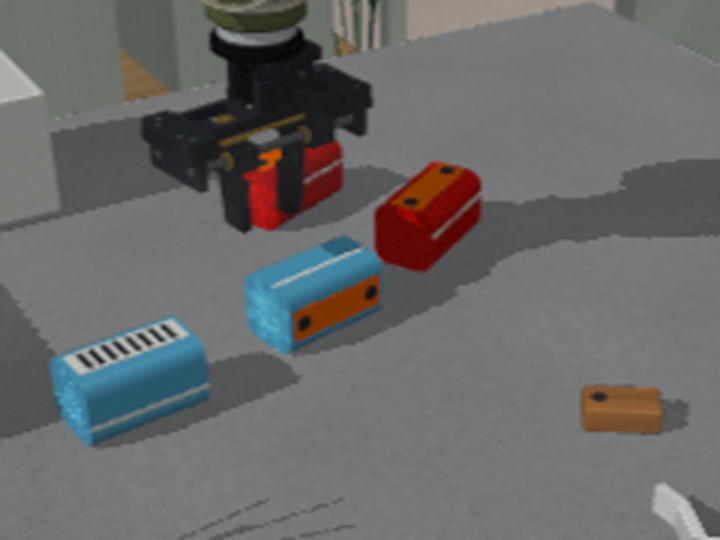

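Run:
```python
from h import *
st()
p=cams.get_image("wrist")
for z in (.03,.04,.045,.05,.06):
  a=ray(p,(206,212),z); b=ray(p,(427,212),z); c=ray(p,(198,86),z); d=ray(p,(432,86),z)
  print(z,a,b,np.linalg.norm(b-a),np.linalg.norm(c-d),((a+b)/2)[:2],((c+d)/2)[:2],np.degrees(np.arctan2(*(b-a)[[1,0]])))
t=cams.get_image("top"); save(t,"f_top",(360,180,120,90),6)
```

```text
t 9.4 pos [ 0.4589 -0.2929  0.0766] jawdeg 11.02 z [ 0.015  0.001 -1.   ] F [ 0.39  0.56 -0.43] w 0.0399
0.03 [ 0.39364304 -0.27432743  0.03      ] [ 0.51107714 -0.25192199  0.03      ] 0.11955238278353386 0.11475910879101432 [ 0.45236009 -0.26312471] [ 0.43966746 -0.20111215] 10.801738118885766
0.04 [ 0.39616934 -0.2714875   0.04      ] [ 0.50748421 -0.25024955  0.04      ] 0.11332277993641973 0.10877927255344459 [ 0.45182678 -0.26086853] [ 0.43979553 -0.2020873 ] 10.801738118885778
0.045 [ 0.39743249 -0.27006754  0.045     ] [ 0.50568775 -0.24941334  0.045     ] 0.1102079785128627 0.10578935443465981 [ 0.45156012 -0.25974044] [ 0.43985957 -0.20257488] 10.801738118885769
0.05 [ 0.39869563 -0.26864757  0.05      ] [ 0.50389129 -0.24857712  0.05      ] 0.10709317708930577 0.10279943631587497 [ 0.45129346 -0.25861235] [ 0.4399236  -0.20306245] 10.801738118885762
0.06 [ 0.40122193 -0.26580764  0.06      ] [ 0.50029836 -0.24690469  0.06      ] 0.10086357424219165 0.09681960007830528 [ 0.45076015 -0.25635616] [ 0.44005167 -0.20403761] 10.801738118885744
```

View pics/f_top.png

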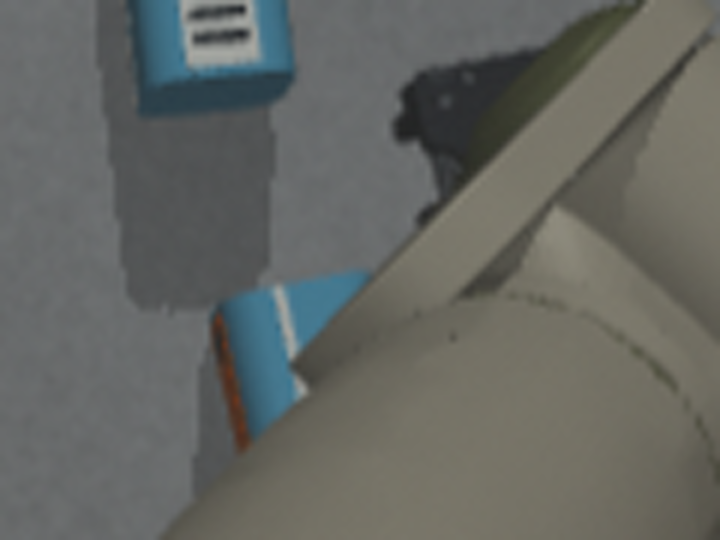

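Call:
{"method": "apply_moves", "body": {
  "targets": [
    [0,0,0.3,0.4,0,0,40],
    [0,0,0.35,0.4,0,0,40],
    [0,0,0.35,0,0,0,40],
    [0,0,0.3,0,0,0,40],
    [0,0,0.15,0,0,0,40],
    [0.2,0,0.05,0,0,0,40],
    [0.25,0,0,0,0,0,40],
    [0.15,0,0,0,0,0,40],
    [0,0,0,0,0,0,40],
    [0,0,0,0,0,0,40]
  ]
}}

```text
time_s: 10.5
ee_pos: [0.4558, -0.2742, 0.0356]
ee_rot: [0.635, 0.773, -0.001, 0.0]
force: [-0.4, -0.2, -0.4]
gripper_width: 0.0398
```

Run:
```python
from h import *
st()
p=cams.get_image("wrist"); save(p,"g_wrist")
```

```text
t 10.5 pos [ 0.4558 -0.2742  0.0356] jawdeg 11.18 z [-0.001 -0.001 -1.   ] F [-0.42 -0.17 -0.36] w 0.0398
```

View pics/g_wrist.png

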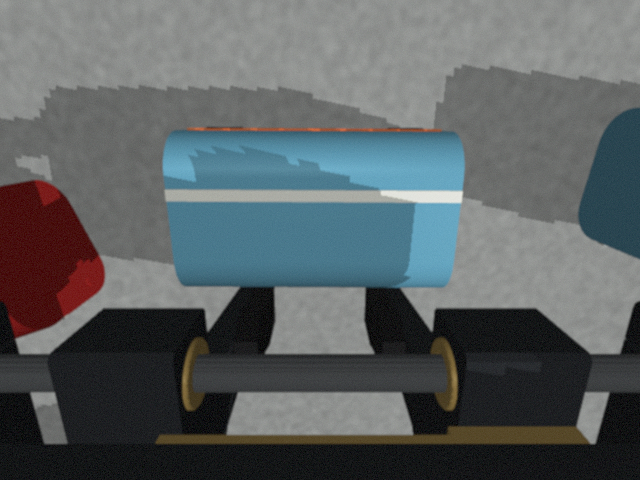

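Call:
{"method": "apply_moves", "body": {
  "targets": [
    [0.25,0,-0.15,0,0,0,40],
    [0.25,0,-0.05,0,0,0,40],
    [0.2,0,-0.1,0,0,0,40],
    [0.2,0,-0.22,0,0,0,40],
    [0.2,0,-0.24,0,0,0,40],
    [0.22,0,-0.22,0,0,0,40],
    [0.25,0,-0.2,0,0,0,40],
    [0.28,0,-0.16,0,0,0,40],
    [0.3,0,-0.12,0,0,0,40],
    [0.3,0,-0.06,0,0,0,40]
  ]
}}

```text
time_s: 11.55
ee_pos: [0.4432, -0.2097, 0.0776]
ee_rot: [0.635, 0.772, -0.001, 0.001]
force: [-0.1, -0.3, -0.3]
gripper_width: 0.0403
```

Run:
```python
from h import *
st()
p=cams.get_image("wrist"); save(p,"i_wrist")
```

```text
t 11.55 pos [ 0.4432 -0.2097  0.0776] jawdeg 11.15 z [ 0.001 -0.002 -1.   ] F [-0.11 -0.27 -0.31] w 0.0403
```

View pics/i_wrist.png

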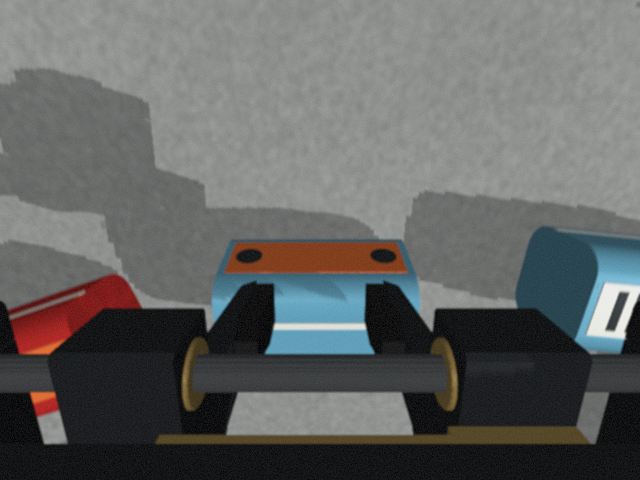

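Run:
```python
from h import *
st()
p=cams.get_image("scene"); save(p,"j_scene",(170,120,240,180),3)
```

```text
t 11.6 pos [ 0.443  -0.2087  0.0776] jawdeg 11.18 z [ 0.    -0.002 -1.   ] F [-0.06  0.02  0.04] w 0.0398
```

View pics/j_scene.png

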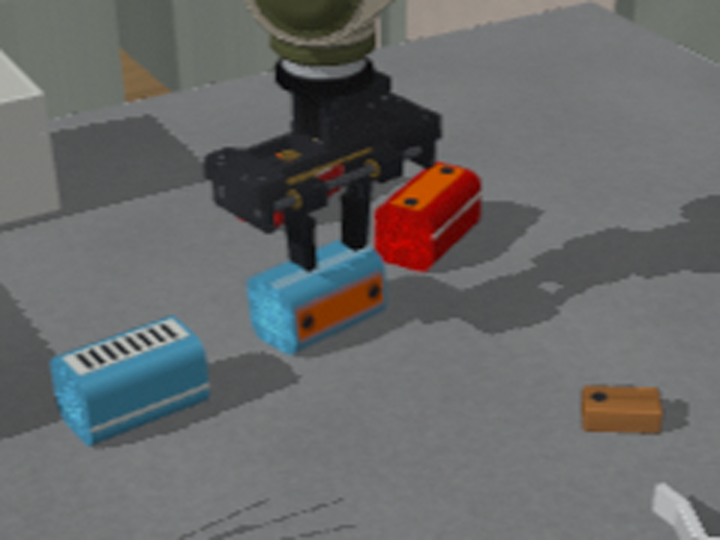

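Call:
{"method": "apply_moves", "body": {
  "targets": [
    [-0.4,0,0,0,0,0,40],
    [-0.6,0,0,0,0,0,40],
    [-0.6,0,0,0,0,0,40],
    [-0.6,0,0,0,0,0,40],
    [-0.5,0,0,0,0,0,40],
    [0,0,0,0,0,0,40],
    [0,0,0.4,0,0,0,40],
    [0,0,0.5,0,0,0,40],
    [0,0,0.5,0,0,0,40],
    [0,0,0,0,0,0,40]
  ]
}}

```text
time_s: 12.65
ee_pos: [0.4565, -0.2831, 0.0377]
ee_rot: [0.635, 0.772, -0.001, -0.0]
force: [-0.4, 0.6, -0.2]
gripper_width: 0.04
```

Run:
```python
from h import *
st()
p=cams.get_image("wrist"); save(p,"k_wrist")
```

```text
t 12.65 pos [ 0.4565 -0.2831  0.0377] jawdeg 11.09 z [-0.001 -0.001 -1.   ] F [-0.39  0.64 -0.24] w 0.04
```

View pics/k_wrist.png

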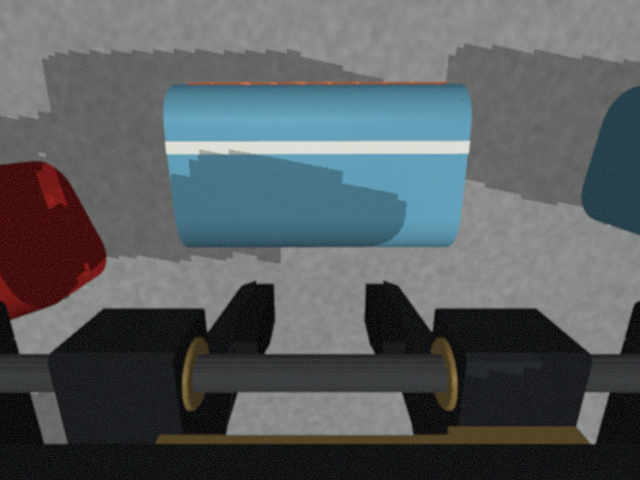

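Run:
```python
from h import *
p=cams.get_image("wrist"); s=env.state()
for z in (.045,.05):
  a=ray(p,(186,246),z); b=ray(p,(456,246),z); c=ray(p,(166,88),z); d=ray(p,(470,88),z)
  print(z,(a+b)[:2]/2,(c+d)[:2]/2,np.linalg.norm(a-b),np.degrees(np.arctan2(*(b-a)[[1,0]])))
  m=(a+b)/2; x=R.from_quat(s["ee_rot"]).as_matrix()[:,0]; print("face ahead of TCP",(m-s["ee_pos"])@x)
```

```text
0.045 [ 0.45165558 -0.25501568] [ 0.43916026 -0.19719211] 0.10867510327940505 11.085950275624217
face ahead of TCP 0.02921332169048439
0.05 [ 0.45131303 -0.2533915 ] [ 0.43926764 -0.19765009] 0.10476184895826302 11.085950275624212
face ahead of TCP 0.030859232999855452
```

Call:
{"method": "apply_moves", "body": {
  "targets": [
    [0.2,0,-0.05,0,0,0,40],
    [0.25,0,0,0,0,0,40],
    [0.25,0,0,0,0,0,40],
    [0.2,0,0,0,0,0,40],
    [0.12,0,0,0,0,0,40],
    [0.2,0,-0.15,0,0,0,40],
    [0.2,0,-0.2,0,0,0,40],
    [0.22,0,-0.2,0,0,0,40],
    [0.24,0,-0.18,0,0,0,40],
    [0.26,0,-0.15,0,0,0,40]
  ]
}}

```text
time_s: 13.75
ee_pos: [0.4468, -0.2273, 0.066]
ee_rot: [0.635, 0.772, -0.001, 0.003]
force: [-0.5, -0.7, -0.5]
gripper_width: 0.0401
```

Run:
```python
from h import *
st()
p=cams.get_image("scene"); save(p,"l_scene",(170,120,240,180),3)
```

```text
t 13.75 pos [ 0.4468 -0.2273  0.066 ] jawdeg 11.12 z [ 0.004 -0.006 -1.   ] F [-0.51 -0.75 -0.45] w 0.0401
```

View pics/l_scene.png

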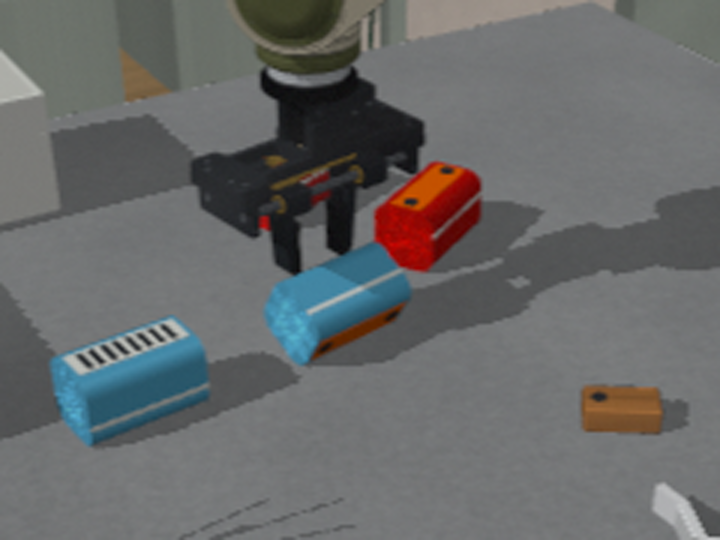

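Call:
{"method": "apply_moves", "body": {
  "targets": [
    [0.26,0,-0.14,0,0,0,40],
    [0.28,0,-0.1,0,0,0,40],
    [0.3,0,-0.06,0,0,0,40],
    [0.3,0,0,0,0,0,40],
    [0.3,0,0,0,0,0,40],
    [0.3,0,0,0,0,0,40],
    [0.2,0,0,0,0,0,40],
    [0,0,-0.1,0,0,0,40],
    [-0.4,0,-0.1,0,0,0,40],
    [0,0,0,0,0,0,40]
  ]
}}

```text
time_s: 14.8
ee_pos: [0.4384, -0.1844, 0.0797]
ee_rot: [0.635, 0.773, -0.001, 0.003]
force: [0.5, 0.2, 0.2]
gripper_width: 0.0394
```

Run:
```python
from h import *
st()
p=cams.get_image("scene"); save(p,"n_scene",(170,120,240,180),3)
p=cams.get_image("wrist"); save(p,"n_wrist")
```

```text
t 14.8 pos [ 0.4384 -0.1844  0.0797] jawdeg 11.21 z [ 0.003 -0.005 -1.   ] F [0.46 0.23 0.23] w 0.0394
```

View pics/n_scene.png

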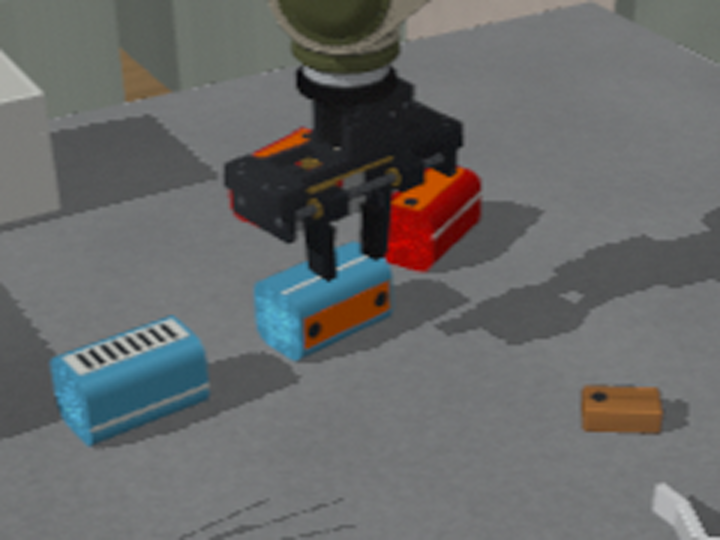

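View pics/n_wrist.png

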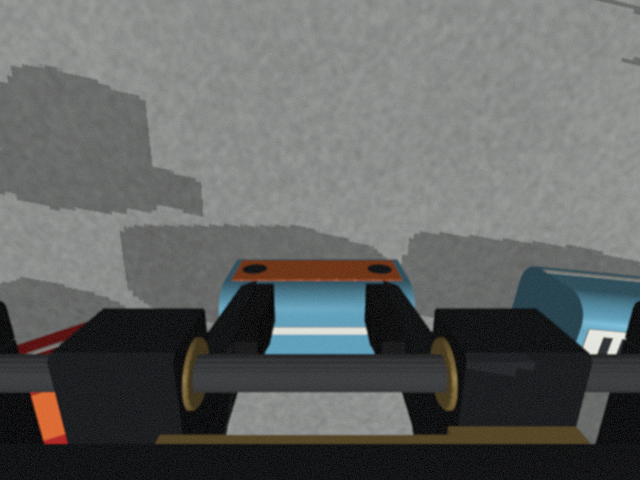

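Call:
{"method": "apply_moves", "body": {
  "targets": [
    [-0.4,0,0,0,0,0,40],
    [-0.6,0,0,0,0,0,40],
    [-0.6,0,0,0,0,0,40],
    [-0.6,0,0,0,0,0,40],
    [-0.6,0,0,0,0,0,40],
    [0,0,0,0,0,0,40],
    [0,0,0.4,0,0,0,40],
    [0,0,0.55,0,0,0,40],
    [0,0,0.6,0,0,0,40],
    [0,0,0,0,0,0,40]
  ]
}}

```text
time_s: 15.9
ee_pos: [0.4518, -0.2602, 0.0371]
ee_rot: [0.636, 0.772, -0.001, 0.002]
force: [0.2, 0.7, -0.3]
gripper_width: 0.0399
```

Run:
```python
from h import *
st()
p=cams.get_image("wrist"); save(p,"o_wrist")
```

```text
t 15.9 pos [ 0.4518 -0.2602  0.0371] jawdeg 11.06 z [ 0.002 -0.004 -1.   ] F [ 0.21  0.69 -0.26] w 0.0399
```

View pics/o_wrist.png

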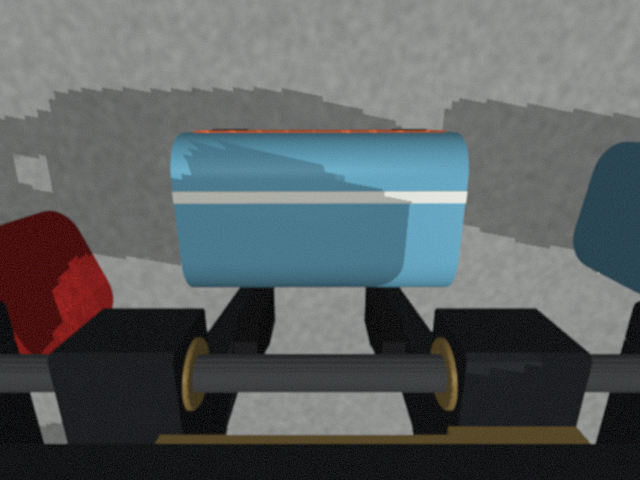

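Call:
{"method": "apply_moves", "body": {
  "targets": [
    [0.2,0,0.03,0,0,0,40],
    [0.2,0,0,0,0,0,40],
    [0.15,0,0,0,0,0,40],
    [0.15,0,-0.08,0,0,0,40],
    [0.15,0,-0.1,0,0,0,40],
    [0.15,0,-0.1,0,0,0,40],
    [0.15,0,-0.1,0,0,0,40],
    [0.15,0,-0.1,0,0,0,40],
    [0,0,0,0,0,0,40],
    [0,0,0,0,0,0,40]
  ]
}}

```text
time_s: 16.95
ee_pos: [0.4468, -0.2268, 0.0535]
ee_rot: [0.635, 0.772, -0.002, 0.006]
force: [-0.6, -1.5, 1.9]
gripper_width: 0.0396
```

Run:
```python
from h import *
st()
p=cams.get_image("scene"); save(p,"q_scene",(170,120,240,180),3)
```

```text
t 16.95 pos [ 0.4468 -0.2268  0.0535] jawdeg 11.15 z [ 0.008 -0.01  -1.   ] F [-0.64 -1.5   1.9 ] w 0.0396
```

View pics/q_scene.png

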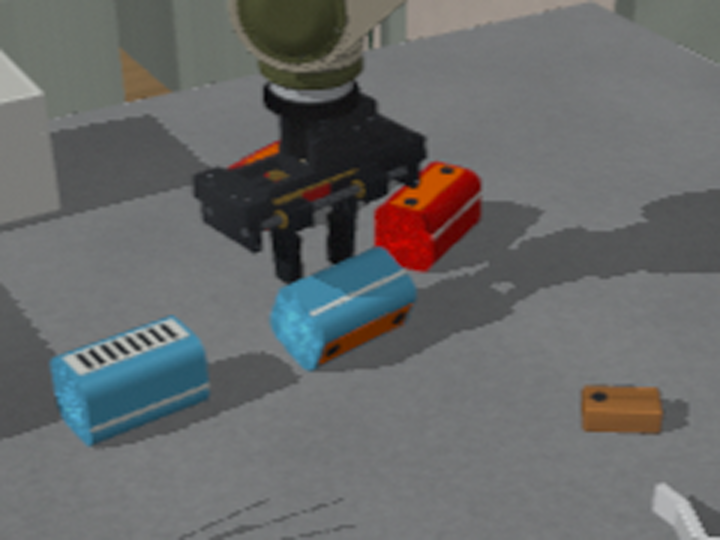

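Call:
{"method": "apply_moves", "body": {
  "targets": [
    [0.2,0,-0.1,0,0,0,40],
    [0.22,0,-0.08,0,0,0,40],
    [0.24,0,-0.06,0,0,0,40],
    [0.26,0,-0.04,0,0,0,40],
    [0.28,0,0,0,0,0,40],
    [0.3,0,0,0,0,0,40],
    [0.3,0,0,0,0,0,40],
    [0.2,0,0,0,0,0,40],
    [0,0,0,0,0,0,40],
    [0,0,0,0,0,0,40]
  ]
}}

```text
time_s: 18.0
ee_pos: [0.4365, -0.1761, 0.0649]
ee_rot: [0.634, 0.773, -0.003, 0.009]
force: [-0.3, 0.6, -0.7]
gripper_width: 0.0404
```

Run:
```python
from h import *
st()
p=cams.get_image("scene"); save(p,"r_scene",(170,120,240,180),3)
```

```text
t 18.0 pos [ 0.4365 -0.1761  0.0649] jawdeg 11.23 z [ 0.009 -0.016 -1.   ] F [-0.27  0.63 -0.74] w 0.0404
```

View pics/r_scene.png

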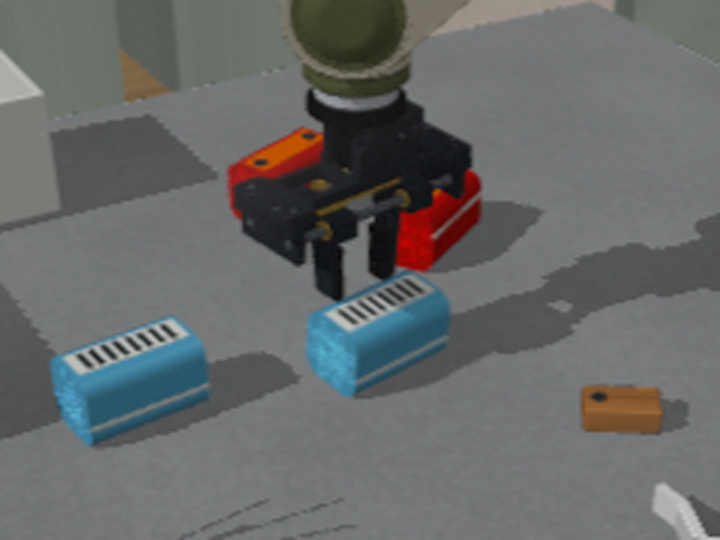

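Call:
{"method": "apply_moves", "body": {
  "targets": [
    [-0.4,0,0,0,0,0,40],
    [-0.5,0,-0.2,0,0,0,40],
    [-0.4,0,-0.2,1,0.5,0,40],
    [0,0,0,0,0,0,40],
    [0,0,0,0,0,0,40],
    [0,0,0,0,0,0,40],
    [0,0,0,0,0,0,40],
    [0,0,0,0,0,0,40],
    [0,0,0,0,0,0,40],
    [0,0,0,0,0,0,40]
  ]
}}

```text
time_s: 19.05
ee_pos: [0.4427, -0.2115, 0.0752]
ee_rot: [0.635, 0.772, -0.007, -0.001]
force: [-0.5, 0.3, 0.1]
gripper_width: 0.0399
```

Run:
```python
from h import *
st()
p=cams.get_image("wrist"); save(p,"s_wrist")
p=cams.get_image("top"); save(p,"s_top")
```

```text
t 19.05 pos [ 0.4427 -0.2115  0.0752] jawdeg 11.15 z [-0.011 -0.01  -1.   ] F [-0.48  0.33  0.14] w 0.0399
```

View pics/s_wrist.png

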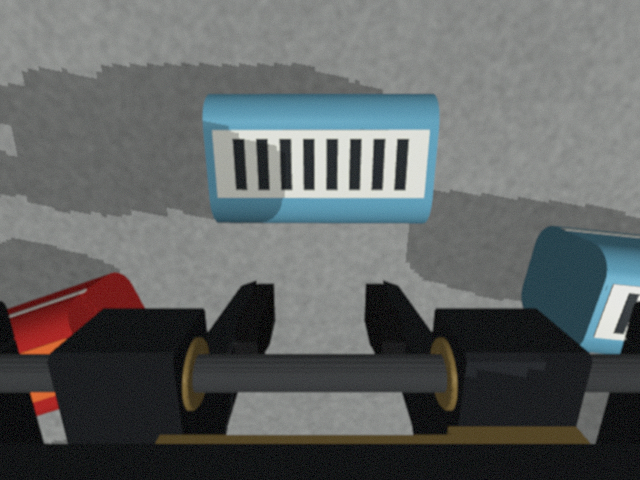

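View pics/s_top.png

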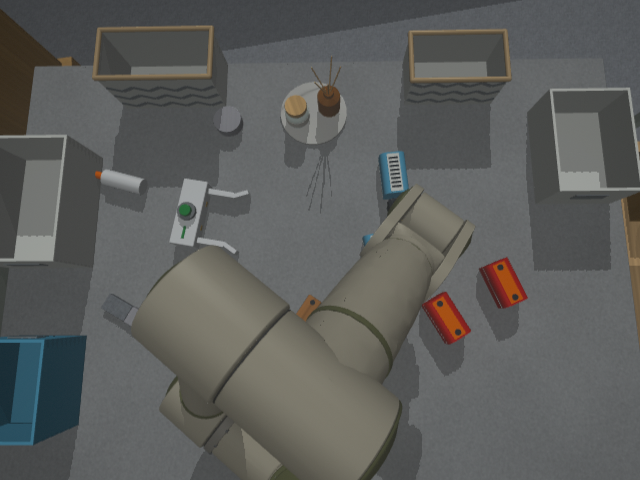

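```bash
cat >> h.py <<'E'
D=np.array([.526,.236]); DY=-9.75
def vent(p,px,z=.06):
    q=np.array([ray(p,u,z) for u in px]); a=q[1]-q[0]+q[2]-q[3]; a=a if a[0]>0 else -a
    c=q.mean(0)[:2]; yaw=np.degrees(np.arctan2(a[1],a[0]))
    b=np.radians(DY); M=np.array([[np.cos(b),np.sin(b)],[-np.sin(b),np.cos(b)]])
    print("unit",c.round(4),"yaw",yaw.round(2),"len",np.linalg.norm(q[1]-q[0]).round(4),np.linalg.norm(q[2]-q[3]).round(4),"in dock",(M@(c-D)).round(4)); return c,yaw
E
python3 - <<'E'
from h import *
p=cams.get_image("wrist")
c,y=vent(p,[(212,129),(431,129),(423,198),(218,197)])
st()
E
```

```text
unit [ 0.4315 -0.1537] yaw 11.07 len 0.0926 0.0916 in dock [-0.0271 -0.4   ]
t 19.2 pos [ 0.4428 -0.2116  0.0752] jawdeg 11.14 z [-0.01 -0.01 -1.  ] F [-0.27 -0.27 -0.39] w 0.0397
```

Run:
```python
from h import *
st(); print(env.state()["joint_positions"].round(2))
c=[.4315,-.1537]
plan([([.4415,-.207,.11],Rt(18),2),([*c,.12],Rt(101),10),([*c,.12],Rt(101),1),([*c,.024],Rt(101),5),([*c,.024],Rt(101),2)],88)
```

```text
t 19.2 pos [ 0.4428 -0.2116  0.0752] jawdeg 11.14 z [-0.01 -0.01 -1.  ] F [-0.27 -0.27 -0.39] w 0.0397
[-0.68  0.44  1.79 -0.02  0.91 -0.86]
[[0.09, -0.02, -0.7, -0.36, 0.19, -3.43, 88.0], [0.09, -0.01, -0.7, -0.36, 0.19, -3.43, 88.0], [0.22, 0.03, -0.04, -0.0, -0.0, -8.3, 88.0], [0.21, 0.06, -0.04, -0.0, -0.0, -8.3, 88.0], [0.2, 0.09, -0.04, -0.0, -0.0, -8.3, 88.0], [0.18, 0.12, -0.04, -0.0, -0.0, -8.3, 88.0], [0.16, 0.14, -0.04, -0.0, -0.0, -8.3, 88.0], [0.14, 0.16, -0.04, -0.0, -0.0, -8.3, 88.0], [0.12, 0.18, -0.04, -0.0, -0.0, -8.3, 88.0], [0.09, 0.2, -0.04, -0.0, -0.0, -8.3, 88.0]]
[[0.06, 0.21, -0.04, -0.0, -0.0, -8.3, 88.0], [0.03, 0.21, -0.04, -0.0, -0.0, -8.3, 88.0], [0.0, 0.0, 0.0, -0.0, -0.0, -0.0, 88.0], [-0.0, 0.0, 0.77, -0.0, -0.0, 0.0, 88.0], [-0.0, 0.0, 0.77, -0.0, -0.0, 0.0, 88.0], [-0.0, 0.0, 0.77, -0.0, -0.0, -0.0, 88.0], [-0.0, 0.0, 0.77, -0.0, -0.0, -0.0, 88.0], [-0.0, 0.0, 0.77, -0.0, -0.0, 0.0, 88.0], [0.0, -0.0, -0.0, -0.0, -0.0, 0.0, 88.0], [0.0, -0.0, -0.0, -0.0, -0.0, 0.0, 88.0]]
```

Call:
{"method": "apply_moves", "body": {
  "targets": [
    [0.1,0,-0.7,-0.4,0.2,-3.4,88],
    [0.1,0,-0.7,-0.4,0.2,-3.4,88],
    [0.2,0.05,-0.1,0,0,-8.3,88],
    [0.2,0.05,-0.05,0,0,-8.3,88],
    [0.2,0.1,0,0,0,-8.3,88],
    [0.2,0.1,0,0,0,-8.3,88],
    [0.15,0.15,0,0,0,-8.3,88],
    [0.15,0.15,0,0,0,-8.3,88],
    [0.1,0.2,0,0,0,-8.3,88],
    [0.1,0.2,0,0,0,-8.3,88]
  ]
}}

```text
time_s: 20.2
ee_pos: [0.4335, -0.1627, 0.1157]
ee_rot: [0.028, 1.0, 0.0, 0.001]
force: [0.1, -0.6, 0.6]
gripper_width: 0.0881
```

Run:
```python
from h import *
st()
c=[.4315,-.1537]
plan([([*c,.12],Rt(101),4),([*c,.09],Rt(101),2)],88)
```

```text
t 20.2 pos [ 0.4335 -0.1627  0.1157] jawdeg 86.83 z [ 0.002  0.001 -1.   ] F [ 0.06 -0.59  0.59] w 0.0881
[[0.02, 0.09, -0.04, 0.01, 0.03, -3.54, 88.0], [0.02, 0.09, -0.04, 0.01, 0.03, -3.54, 88.0], [0.01, 0.09, -0.04, 0.01, 0.03, -3.54, 88.0], [0.01, 0.09, -0.04, 0.01, 0.03, -3.54, 88.0], [0.0, 0.0, 0.6, -0.0, 0.0, 0.0, 88.0], [0.0, 0.0, 0.6, -0.0, 0.0, 0.0, 88.0]]
```

Call:
{"method": "apply_moves", "body": {
  "targets": [
    [0,0.1,0,0,0,-4,88],
    [0,0.1,0,0,0,-4,88],
    [0,0.1,0,0,0,-4,88],
    [0,0.1,0,0,0,-3,88],
    [0,0,0,0,0,0,88],
    [0,0,0.4,0,0,0,88],
    [0,0,0.6,0,0,0,88],
    [0,0,0.2,0,0,0,88],
    [0,0,0,0,0,0,88],
    [0,0,0,0,0,0,88]
  ]
}}

```text
time_s: 21.2
ee_pos: [0.4327, -0.1519, 0.0836]
ee_rot: [-0.108, 0.994, 0.0, 0.001]
force: [-0.4, 0.1, -0.1]
gripper_width: 0.088
```

Run:
```python
from h import *
st()
c=[.4315,-.1537]
plan([([*c,.09],Rt(101),1),([*c,.024],Rt(101),6)],88)
p=cams.get_image("wrist"); save(p,"u_wrist")
p=cams.get_image("scene"); save(p,"u_scene",(170,120,240,180),3)
```

```text
t 21.2 pos [ 0.4327 -0.1519  0.0836] jawdeg 102.43 z [ 0.002  0.001 -1.   ] F [-0.36  0.09 -0.08] w 0.088
[[0.06, -0.06, -0.25, 0.02, 0.13, 1.43, 88.0], [-0.0, 0.0, 0.44, -0.0, -0.0, 0.0, 88.0], [-0.0, 0.0, 0.44, -0.0, -0.0, 0.0, 88.0], [-0.0, 0.0, 0.44, -0.0, -0.0, -0.0, 88.0], [-0.0, 0.0, 0.44, -0.0, -0.0, 0.0, 88.0], [-0.0, 0.0, 0.44, -0.0, -0.0, 0.0, 88.0], [-0.0, 0.0, 0.44, -0.0, -0.0, 0.0, 88.0]]
```

View pics/u_wrist.png

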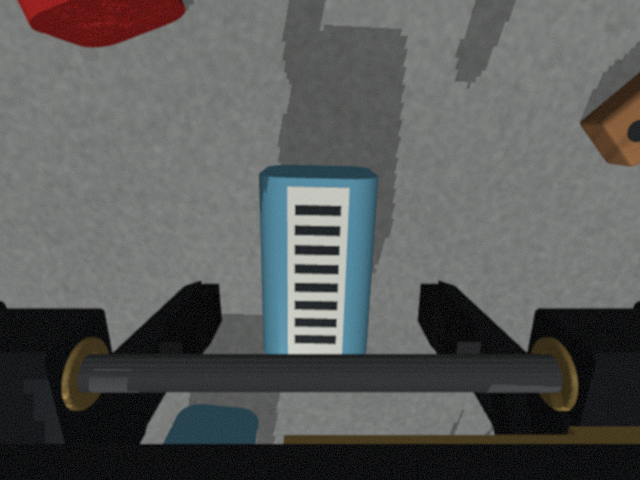

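View pics/u_scene.png

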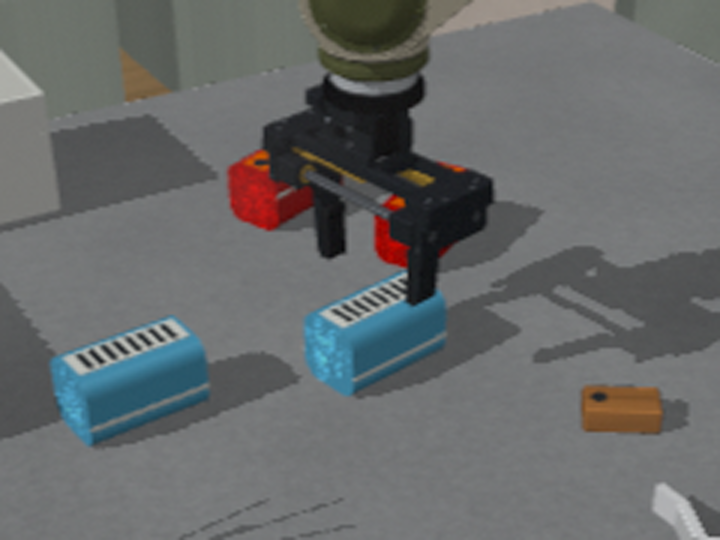

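Call:
{"method": "apply_moves", "body": {
  "targets": [
    [0,0,0.4,0,0,1.4,88],
    [0,0,0.5,0,0,0,88],
    [0,0,0.5,0,0,0,88],
    [0,0,0.5,0,0,0,88],
    [0,0,0.35,0,0,0,88],
    [0,0,0.1,0,0,0,88],
    [0,0,0,0,0,0,88],
    [0,0,0,0,0,0,50],
    [0,0,0,0,0,0,50],
    [0,0,0,0,0,0,50]
  ]
}}

```text
time_s: 22.3
ee_pos: [0.4342, -0.1527, 0.023]
ee_rot: [-0.092, 0.996, -0.001, 0.003]
force: [-1.0, 0.2, -0.1]
gripper_width: 0.0663
```

Run:
```python
from h import *
st()
p=cams.get_image("wrist"); save(p,"v_wrist")
```

```text
t 22.3 pos [ 0.4342 -0.1527  0.023 ] jawdeg 100.57 z [ 0.007 -0.002 -1.   ] F [-1.01  0.22 -0.14] w 0.0663
```

View pics/v_wrist.png

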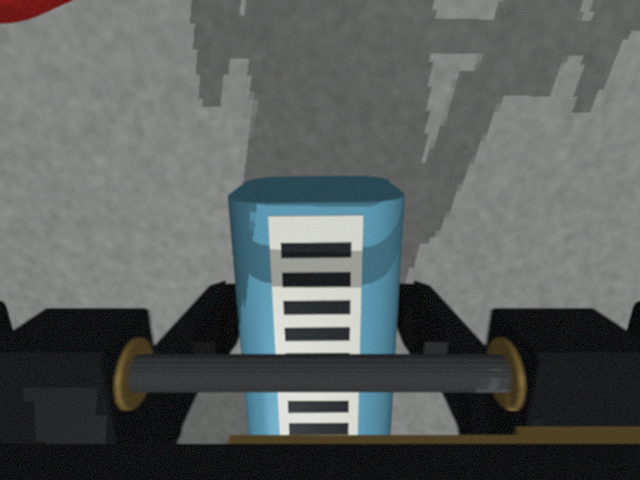

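Run:
```python
from h import *
b=np.radians(DY); ex=np.array([np.cos(b),np.sin(b)]); ey=np.array([-ex[1],ex[0]])
t=D+.003*ex-.14*ey; print(t)
plan([([.4342,-.1527,.023],Rt(100.6),3),([*t,.023],Rt(80.25),17)],50)
```

```text
[0.50524774 0.0975141 ]
[[0.0, -0.0, -0.0, -0.07, 0.12, -0.01, 50.0], [0.0, -0.0, -0.0, -0.07, 0.12, -0.01, 50.0], [0.0, -0.0, -0.0, -0.07, 0.12, -0.01, 50.0], [-0.27, 0.55, 0.0, 0.0, 0.0, 1.2, 50.0], [-0.26, 0.55, 0.0, 0.0, 0.0, 1.2, 50.0], [-0.25, 0.56, 0.0, 0.0, 0.0, 1.2, 50.0], [-0.24, 0.56, 0.0, 0.0, 0.0, 1.2, 50.0], [-0.23, 0.57, 0.0, 0.0, 0.0, 1.2, 50.0], [-0.21, 0.57, 0.0, 0.0, 0.0, 1.2, 50.0], [-0.2, 0.58, 0.0, 0.0, 0.0, 1.2, 50.0]]
[[-0.19, 0.58, 0.0, 0.0, 0.0, 1.2, 50.0], [-0.18, 0.59, 0.0, 0.0, 0.0, 1.2, 50.0], [-0.17, 0.59, 0.0, 0.0, 0.0, 1.2, 50.0], [-0.15, 0.59, 0.0, 0.0, 0.0, 1.2, 50.0], [-0.14, 0.6, 0.0, 0.0, 0.0, 1.2, 50.0], [-0.13, 0.6, 0.0, 0.0, 0.0, 1.2, 50.0], [-0.12, 0.6, 0.0, 0.0, 0.0, 1.2, 50.0], [-0.1, 0.6, 0.0, 0.0, 0.0, 1.2, 50.0], [-0.09, 0.61, 0.0, 0.0, 0.0, 1.2, 50.0], [-0.08, 0.61, 0.0, 0.0, 0.0, 1.2, 50.0]]
```

Call:
{"method": "apply_moves", "body": {
  "targets": [
    [0,0,0,0,0,0,50],
    [0,0,0,0,0,0,50],
    [0,0,0,0,0,0,50],
    [-0.25,0.5,0,0,0,1.2,50],
    [-0.25,0.55,0,0,0,1.2,50],
    [-0.25,0.55,0,0,0,1.2,50],
    [-0.25,0.55,0,0,0,1.2,50],
    [-0.25,0.55,0,0,0,1.2,50],
    [-0.2,0.55,0,0,0,1.2,50],
    [-0.2,0.55,0,0,0,1.2,50]
  ]
}}

```text
time_s: 23.35
ee_pos: [0.4646, -0.0516, 0.023]
ee_rot: [-0.015, 1.0, -0.002, 0.003]
force: [-0.8, -2.0, -0.7]
gripper_width: 0.0599
```

Run:
```python
from h import *
st()
t=[.5052,.0975]
plan([([*t,.023],Rt(80.25),10)],50)
p=cams.get_image("scene"); save(p,"w_scene",(170,120,240,180),3)
```

```text
t 23.35 pos [ 0.4646 -0.0516  0.023 ] jawdeg 91.68 z [ 0.007 -0.003 -1.   ] F [-0.8  -1.98 -0.65] w 0.0599
[[-0.18, 0.59, -0.0, -0.02, 0.04, 1.14, 50.0], [-0.17, 0.59, -0.0, -0.02, 0.04, 1.14, 50.0], [-0.16, 0.6, -0.0, -0.02, 0.04, 1.14, 50.0], [-0.14, 0.6, -0.0, -0.02, 0.04, 1.14, 50.0], [-0.13, 0.6, -0.0, -0.02, 0.04, 1.14, 50.0], [-0.12, 0.61, -0.0, -0.02, 0.04, 1.14, 50.0], [-0.11, 0.61, -0.0, -0.02, 0.04, 1.14, 50.0], [-0.1, 0.61, -0.0, -0.02, 0.04, 1.14, 50.0], [-0.08, 0.61, -0.0, -0.02, 0.04, 1.14, 50.0], [-0.07, 0.61, -0.0, -0.02, 0.04, 1.14, 50.0]]
```

View pics/w_scene.png

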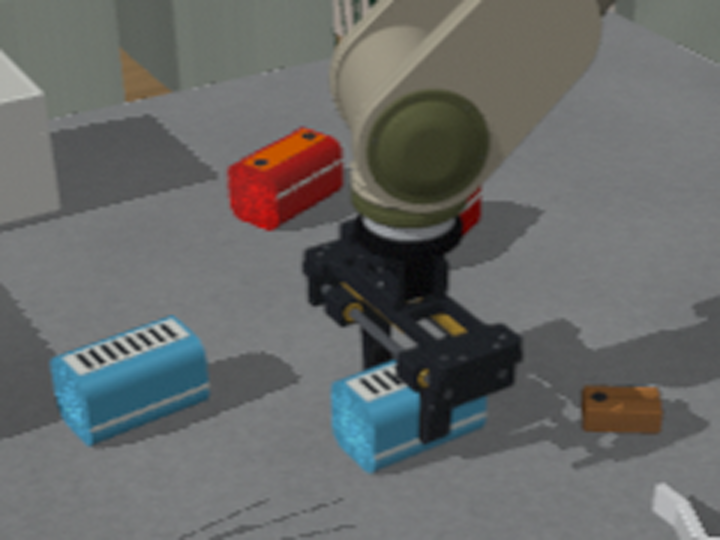

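Call:
{"method": "apply_moves", "body": {
  "targets": [
    [-0.2,0.6,0,0,0,1.15,50],
    [-0.2,0.6,0,0,0,1.15,50],
    [-0.15,0.6,0,0,0,1.15,50],
    [-0.15,0.6,0,0,0,1.15,50],
    [-0.15,0.6,0,0,0,1.15,50],
    [-0.1,0.6,0,0,0,1.15,50],
    [-0.1,0.6,0,0,0,1.15,50],
    [-0.1,0.6,0,0,0,1.15,50],
    [-0.1,0.4,0,0,0,1.1,50],
    [0,0,0,0,0,0,50]
  ]
}}

```text
time_s: 24.4
ee_pos: [0.5037, 0.0798, 0.023]
ee_rot: [0.076, 0.997, -0.002, 0.004]
force: [-0.8, 1.1, -0.4]
gripper_width: 0.0595
```

Run:
```python
from h import *
st()
p=cams.get_image("scene"); save(p,"x_scene",(230,200,240,180),3)
p=cams.get_image("wrist"); save(p,"x_wrist")
p=cams.get_image("top"); save(p,"x_top",(150,150,200,150),4)
```

```text
t 24.4 pos [0.5037 0.0798 0.023 ] jawdeg 81.28 z [ 0.007 -0.005 -1.   ] F [-0.81  1.14 -0.42] w 0.0595
```

View pics/x_scene.png

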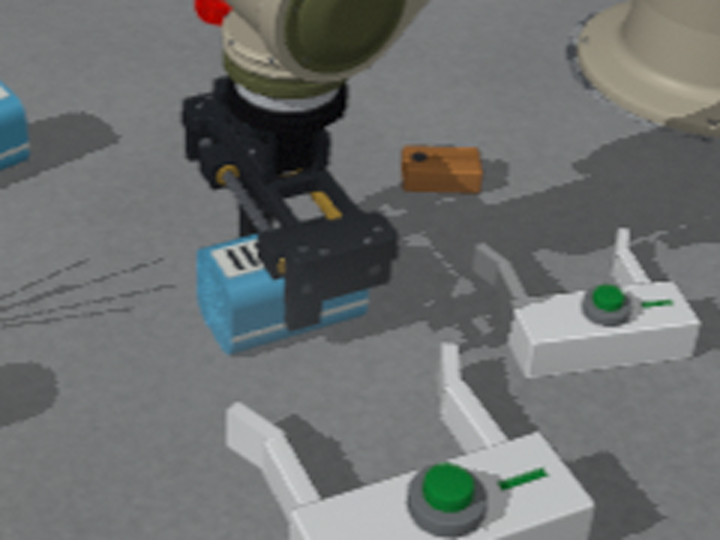

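View pics/x_wrist.png

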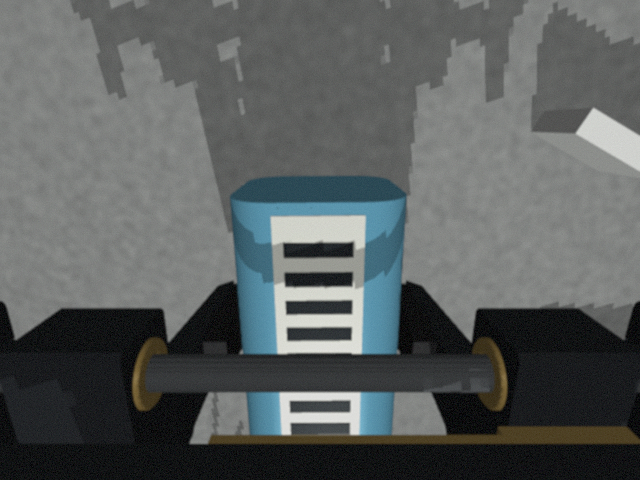

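View pics/x_top.png

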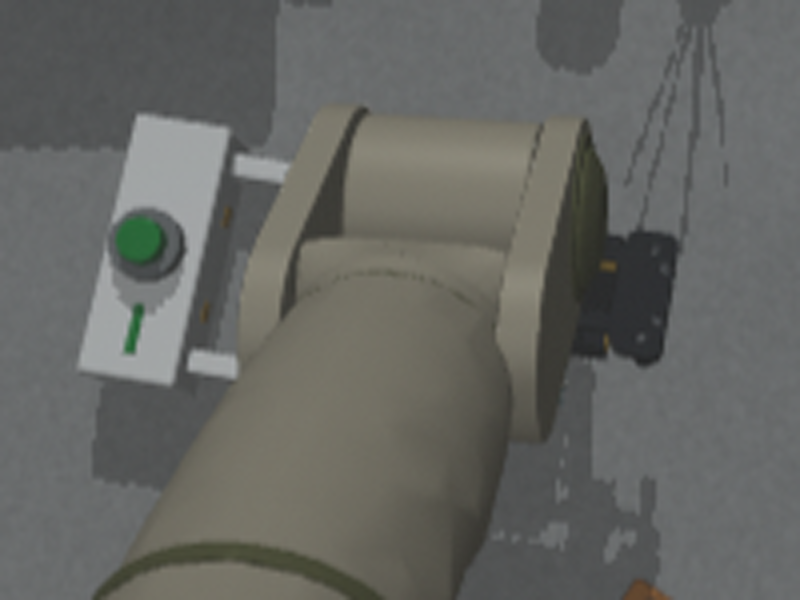

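```bash
cat >> h.py <<'E'
bD=np.radians(DY); EX=np.array([np.cos(bD),np.sin(bD)]); EY=np.array([-EX[1],EX[0]])
def dk(x): x=np.array(x)[:2]-D; return np.array([x@EX,x@EY])
def wd(x,y): return D+x*EX+y*EY
E
python3 - <<'E'
from h import *
st()
p=cams.get_image("wrist"); 
a,b=ray(p,(271,217),.06),ray(p,(366,217),.06); print(np.linalg.norm(a-b),dk((a+b)/2)+[.0455,0],dk(env.state()["ee_pos"]))
for n in [(593,108)]: print(dk(ray(p,n,.03)))
t=cams.get_image("top")
# check dock cheeks from top: inner edges at z=.03
for u in [(150+237/4,150+178/4),(150+190/4,150+352/4)]: print(dk(ray(t,u,.03)))
for x in(-.003,.0):
  plan([([*wd(x+.0,-.06),.023],Rt(80.25),8)],50)
E
```

```text
t 24.55 pos [0.5033 0.0788 0.023 ] jawdeg 81.22 z [ 0.006 -0.005 -1.   ] F [-0.17  0.52 -0.83] w 0.0598
0.02909029175524382 [ 0.00111748 -0.15966181] [ 0.00423121 -0.15882292]
[-0.07869001 -0.06211114]
[0.05251078 0.02647966]
[-0.05643713  0.03149276]
[[0.03, 0.49, -0.0, -0.03, 0.05, 0.12, 50.0], [0.03, 0.49, -0.0, -0.03, 0.05, 0.12, 50.0], [0.03, 0.49, -0.0, -0.03, 0.05, 0.12, 50.0], [0.03, 0.49, -0.0, -0.03, 0.05, 0.12, 50.0], [0.03, 0.49, -0.0, -0.03, 0.05, 0.12, 50.0], [0.03, 0.49, -0.0, -0.03, 0.05, 0.12, 50.0], [0.03, 0.49, -0.0, -0.03, 0.05, 0.12, 50.0], [0.04, 0.49, -0.0, -0.03, 0.05, 0.12, 50.0]]
[[0.01, 0.49, -0.0, -0.03, 0.05, 0.12, 50.0], [0.01, 0.49, -0.0, -0.03, 0.05, 0.12, 50.0], [0.02, 0.49, -0.0, -0.03, 0.05, 0.12, 50.0], [0.02, 0.49, -0.0, -0.03, 0.05, 0.12, 50.0], [0.02, 0.49, -0.0, -0.03, 0.05, 0.12, 50.0], [0.02, 0.49, -0.0, -0.03, 0.05, 0.12, 50.0], [0.02, 0.49, -0.0, -0.03, 0.05, 0.12, 50.0], [0.02, 0.49, -0.0, -0.03, 0.05, 0.12, 50.0]]
```

Call:
{"method": "apply_moves", "body": {
  "targets": [
    [0.02,0.4,0,0,0,0.15,50],
    [0.02,0.4,0,0,0,0.15,50],
    [0.02,0.4,0,0,0,0.15,50],
    [0.02,0.4,0,0,0,0.15,50],
    [0.02,0.4,0,0,0,0.15,50],
    [0.02,0.4,0,0,0,0.15,50],
    [0.02,0.4,0,0,0,0.15,50],
    [0.02,0.3,0,0,0,0.15,50],
    [0,0,0,0,0,0,50],
    [0,0,0,0,0,0,50]
  ]
}}

```text
time_s: 25.65
ee_pos: [0.5127, 0.1625, 0.023]
ee_rot: [0.088, 0.996, -0.003, 0.004]
force: [-0.3, -2.3, -0.1]
gripper_width: 0.0598
```

Run:
```python
from h import *
st(); print(dk(env.state()["ee_pos"]))
p=cams.get_image("scene"); save(p,"y_scene",(270,230,200,150),4)
p=cams.get_image("wrist"); save(p,"y_wrist")
```

```text
t 25.65 pos [0.5127 0.1625 0.023 ] jawdeg 79.96 z [ 0.007 -0.006 -1.   ] F [-0.27 -2.28 -0.05] w 0.0598
[-0.00066106 -0.07471348]
```

View pics/y_scene.png

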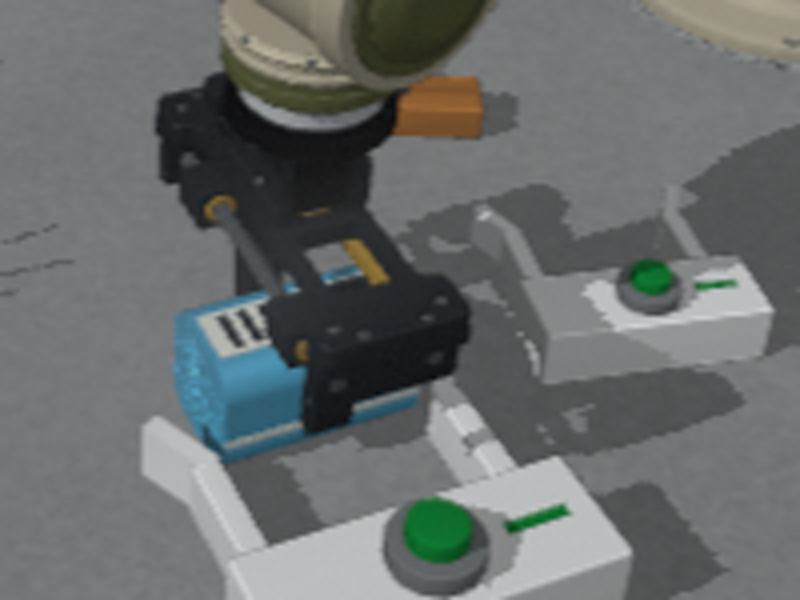

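View pics/y_wrist.png

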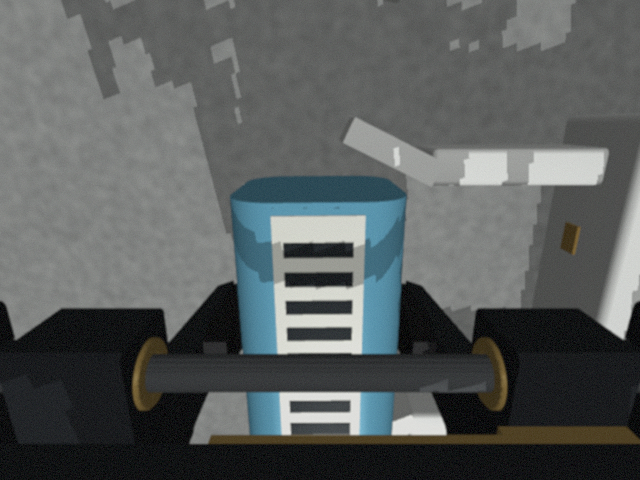

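Run:
```python
from h import *
p=cams.get_image("wrist"); tc=dk(env.state()["ee_pos"])
for u in [(436,185),(604,183)]: print("cheek inner",dk(ray(p,u,.03)))
a,b=ray(p,(271,217),.06),ray(p,(366,217),.06); e=dk((a+b)/2); print("vent end",e,"unit -x face", e[0]-.0045,"centre",e[0]+.0455)
for u in [(250,203),(385,203)]: print("top end edge",dk(ray(p,u,.06)))
# wall face line
print(dk(ray(p,(563,250),.02)),dk(ray(p,(640,180),.045)))
st()
```

```text
cheek inner [-0.05401882 -0.03000032]
cheek inner [-0.05442881  0.03363186]
vent end [-0.0493117  -0.07461034] unit -x face -0.053811703177716226 centre -0.0038117031777162302
top end edge [-0.05378701 -0.09531199]
top end edge [-0.05356699 -0.05446602]
[-0.0239773   0.03032967] [-0.0577953  0.0338313]
t 25.8 pos [0.5127 0.1623 0.023 ] jawdeg 79.9 z [ 0.007 -0.005 -1.   ] F [0.   1.68 0.61] w 0.0596
```

Call:
{"method": "apply_moves", "body": {
  "targets": [
    [-0.1,0,0,0,0,0,50],
    [-0.1,0,0,0,0,0,50],
    [-0.1,0,0,0,0,0,50],
    [0,0,0,0,0,-0.2,50],
    [0,0,0,0,0,0,50],
    [0,0,0,0,0,0,50],
    [0,0,0,0,0,0,50],
    [0,0,0,0,0,0,50],
    [0,0,0,0,0,0,50],
    [0,0,0,0,0,0,50]
  ]
}}

```text
time_s: 26.8
ee_pos: [0.5199, 0.1604, 0.023]
ee_rot: [0.087, 0.996, -0.002, 0.003]
force: [-1.5, 1.3, 2.3]
gripper_width: 0.0599
```

Run:
```python
from h import *
st(); print(dk(env.state()["ee_pos"]))
```

```text
t 26.8 pos [0.5199 0.1604 0.023 ] jawdeg 80.06 z [ 0.005 -0.005 -1.   ] F [-1.48  1.32  2.28] w 0.0599
[ 0.00681532 -0.07554369]
```

Call:
{"method": "apply_moves", "body": {
  "targets": [
    [0.08,0,0,0,0,0,50],
    [0.07,0,0,0,0,0,50],
    [0,0,0,0,0,-0.2,50],
    [0,0.2,0,0,0,0,50],
    [0,0.2,0,0,0,0,50],
    [0,0,0,0,0,0,50],
    [0,0,0,0,0,0,50],
    [0,0,0,0,0,0,50],
    [0,0,0,0,0,0,50],
    [0,0,0,0,0,0,50]
  ]
}}

```text
time_s: 27.8
ee_pos: [0.5186, 0.1713, 0.023]
ee_rot: [0.085, 0.996, -0.003, 0.003]
force: [0.0, -0.4, 1.4]
gripper_width: 0.0597
```

Run:
```python
from h import *
st(); print(dk(env.state()["ee_pos"]))
p=cams.get_image("wrist"); save(p,"z_wrist")
```

```text
t 27.8 pos [0.5186 0.1713 0.023 ] jawdeg 80.28 z [ 0.007 -0.006 -1.   ] F [ 0.02 -0.42  1.37] w 0.0597
[ 0.00364519 -0.06499768]
```

View pics/z_wrist.png

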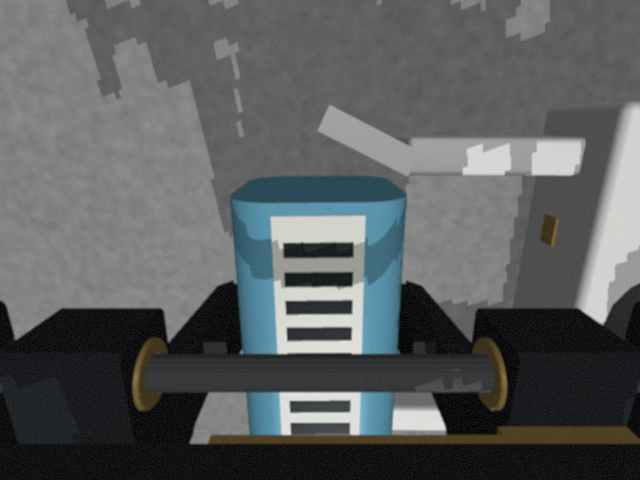

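Call:
{"method": "apply_moves", "body": {
  "targets": [
    [0,0.25,0,0,0,0,50],
    [0,0.3,0,0,0,0,50],
    [0,0.3,0,0,0,0,50],
    [0,0.3,0,0,0,0,50],
    [0,0.25,0,0,0,0,50],
    [0,0,0,0,0,0,50],
    [0,0,0,0,0,0,50],
    [0,0,0,0,0,0,50],
    [0,0,0,0,0,0,50],
    [0,0,0,0,0,0,50]
  ]
}}

```text
time_s: 28.85
ee_pos: [0.5252, 0.2092, 0.0231]
ee_rot: [0.085, 0.996, -0.002, 0.004]
force: [0.4, -0.7, 1.2]
gripper_width: 0.0598
```

Run:
```python
from h import *
st(); print(dk(env.state()["ee_pos"]))
p=cams.get_image("wrist"); save(p,"aa_wrist")
p=cams.get_image("scene"); save(p,"aa_scene",(270,230,200,150),4)
```

```text
t 28.85 pos [0.5252 0.2092 0.0231] jawdeg 80.3 z [ 0.007 -0.006 -1.   ] F [ 0.36 -0.72  1.22] w 0.0598
[ 0.00373396 -0.0265119 ]
```

View pics/aa_wrist.png

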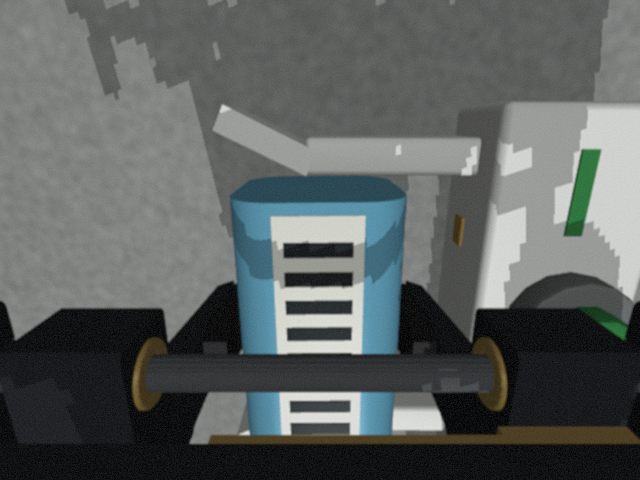

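View pics/aa_scene.png

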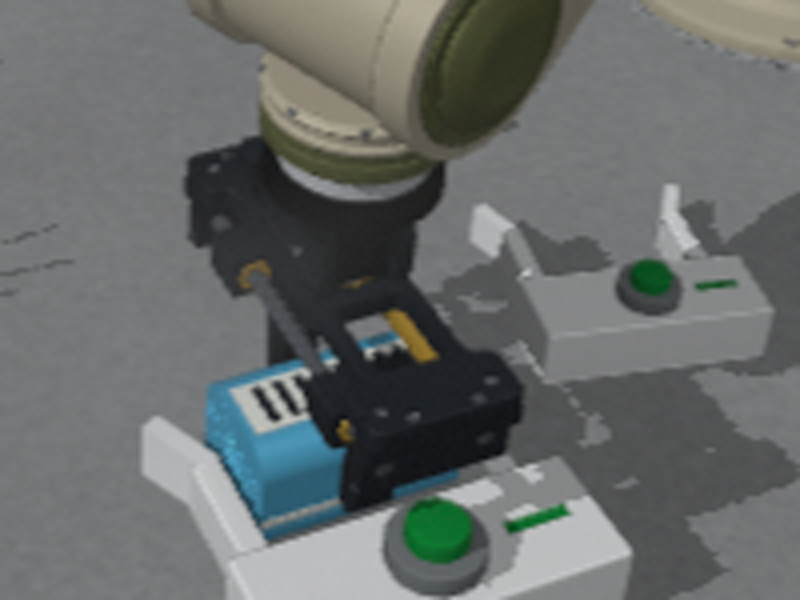

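Call:
{"method": "apply_moves", "body": {
  "targets": [
    [0,0,0,0,0,0,70],
    [0,0,0,0,0,0,70],
    [0,0,0,0,0,0,70],
    [0,0,-0.3,0,0,0,70],
    [0,0,-0.5,0,0,0,70],
    [0,0,-0.6,0,0,0,70],
    [0,0,-0.6,0,0,0,70],
    [0,-0.5,-0.4,0,0,0,70],
    [0,-0.6,0,0,0,0,40],
    [0,-0.6,0,0,0,0,0]
  ]
}}

```text
time_s: 29.95
ee_pos: [0.5169, 0.1658, 0.0889]
ee_rot: [0.084, 0.996, -0.002, 0.004]
force: [-1.0, 0.3, -0.8]
gripper_width: 0.0559
```

Run:
```python
from h import *
st(); print(dk(env.state()["ee_pos"]))
p=cams.get_image("wrist"); save(p,"ab_wrist")
plan([([*wd(0,-.1),.09],Rt(80.25),2),([*wd(0,-.1),.025],Rt(80.25),5)],0)
```

```text
t 29.95 pos [0.5169 0.1658 0.0889] jawdeg 80.41 z [ 0.008 -0.005 -1.   ] F [-0.96  0.29 -0.84] w 0.0559
[ 0.00293959 -0.07069001]
[[0.06, -0.55, -0.02, -0.13, 0.25, 0.04, 0.0], [0.06, -0.55, -0.02, -0.13, 0.25, 0.04, 0.0], [0.0, 0.0, 0.52, -0.0, 0.0, 0.0, 0.0], [0.0, 0.0, 0.52, -0.0, 0.0, -0.0, 0.0], [0.0, 0.0, 0.52, -0.0, 0.0, -0.0, 0.0], [0.0, 0.0, 0.52, -0.0, 0.0, 0.0, 0.0], [0.0, 0.0, 0.52, -0.0, 0.0, -0.0, 0.0]]
```

View pics/ab_wrist.png

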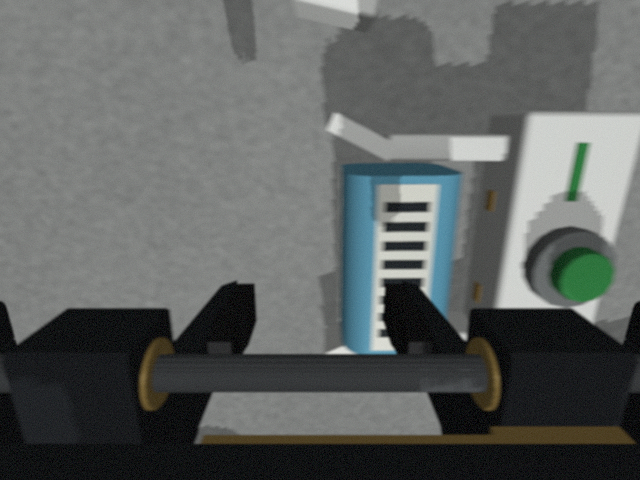

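Call:
{"method": "apply_moves", "body": {
  "targets": [
    [0.05,-0.5,0,-0.2,0.4,0,0],
    [0.05,-0.5,0,0,0,0,0],
    [0,-0.2,0,0,0,0,0],
    [0,0,0,0,0,0,0],
    [0,0,0.4,0,0,0,0],
    [0,0,0.5,0,0,0,0],
    [0,0,0.6,0,0,0,0],
    [0,0,0.6,0,0,0,0],
    [0,0,0.4,0,0,0,0],
    [0,0,0,0,0,0,0]
  ]
}}

```text
time_s: 31.0
ee_pos: [0.5065, 0.1322, 0.0179]
ee_rot: [0.085, 0.996, -0.001, -0.002]
force: [-0.1, -0.5, -0.3]
gripper_width: 0.0004
```

Run:
```python
from h import *
st(); print(dk(env.state()["ee_pos"]))
p=cams.get_image("wrist"); save(p,"ac_wrist")
```

```text
t 31.0 pos [0.5065 0.1322 0.0179] jawdeg 80.22 z [-0.004 -0.001 -1.   ] F [-0.13 -0.46 -0.31] w 0.0004
[-0.00159554 -0.10563314]
```

View pics/ac_wrist.png

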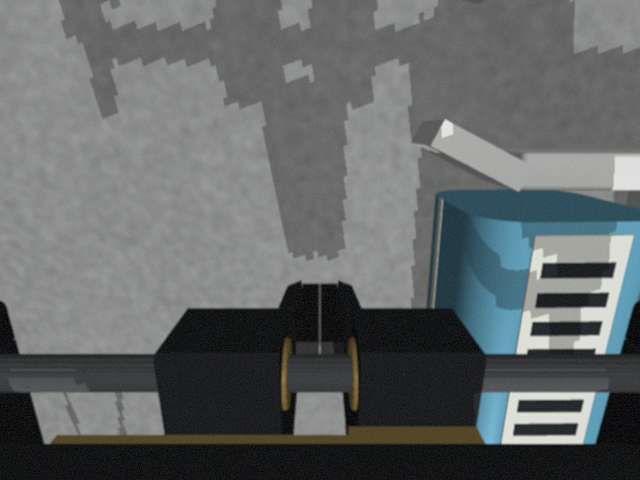

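Call:
{"method": "apply_moves", "body": {
  "targets": [
    [-0.05,0.3,0,0,0,0,0],
    [0,0.3,0,0,0,0,0],
    [0,0.3,0,0,0,0,0],
    [0,0.3,0,0,0,0,0],
    [0,0.3,0,0,0,0,0],
    [0,0.3,0,0,0,0,0],
    [0,0.2,0,0,0,0,0],
    [0,0.1,0,0,0,0,0],
    [0,0,0,0,0,0,0],
    [0,0,0,0,0,0,0]
  ]
}}

```text
time_s: 32.05
ee_pos: [0.5194, 0.1888, 0.0209]
ee_rot: [0.085, 0.996, -0.001, 0.001]
force: [-0.2, -2.5, 1.4]
gripper_width: 0.0005
```

Run:
```python
from h import *
st(); print(dk(env.state()["ee_pos"]))
p=cams.get_image("wrist"); save(p,"ad_wrist")
```

```text
t 32.05 pos [0.5194 0.1888 0.0209] jawdeg 80.3 z [ 0.001 -0.002 -1.   ] F [-0.15 -2.47  1.4 ] w 0.0005
[ 0.00150147 -0.04759007]
```

View pics/ad_wrist.png

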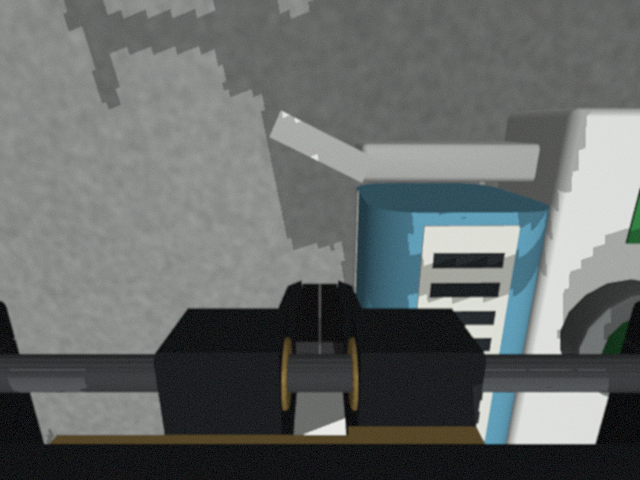

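Call:
{"method": "apply_moves", "body": {
  "targets": [
    [0,0.1,0,0,0,0,0],
    [0,0.1,0,0,0,0,0],
    [0,0.1,0,0,0,0,0],
    [0,0.1,0,0,0,0,0],
    [0,0.1,0,0,0,0,0],
    [0,0.1,0,0,0,0,0],
    [0,0.1,0,0,0,0,0],
    [0,0.1,0,0,0,0,0],
    [0,0.1,0,0,0,0,0],
    [0,0.1,0,0,0,0,0]
  ]
}}

```text
time_s: 33.1
ee_pos: [0.5196, 0.1926, 0.0215]
ee_rot: [0.084, 0.996, -0.021, -0.009]
force: [-6.4, -20.2, 7.8]
gripper_width: 0.0005
```

Run:
```python
from h import *
st(); print(dk(env.state()["ee_pos"]))
p=cams.get_image("wrist"); save(p,"ae_wrist")
```

```text
t 33.1 pos [0.5196 0.1926 0.0215] jawdeg 80.43 z [-0.022 -0.039 -0.999] F [ -6.42 -20.17   7.82] w 0.0005
[ 0.00104697 -0.04382309]
```

View pics/ae_wrist.png

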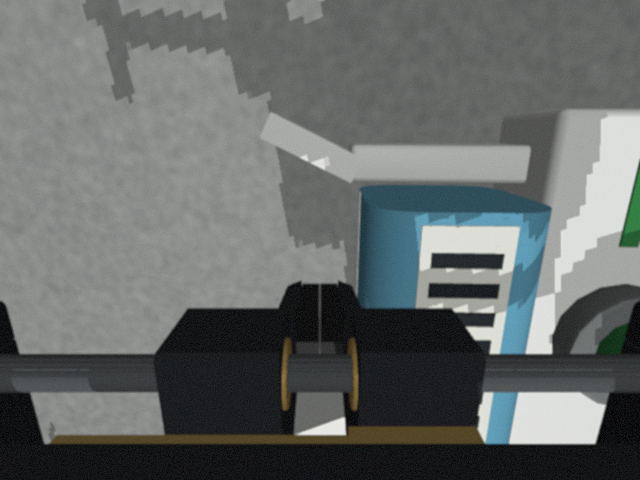

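Call:
{"method": "apply_moves", "body": {
  "targets": [
    [0,-0.3,0,0,0,0,0],
    [0,-0.5,0,0,0,0,0],
    [0,-0.5,0,0,0,0,0],
    [0,-0.4,0,0,0,0,0],
    [0,0,-0.5,0,0,0,0],
    [0,0,-0.8,0,0,0,0],
    [0,0,-0.8,0,0,0,0],
    [0,0,-0.8,0,0,0,0],
    [0,0,-0.8,0,0,0,0],
    [0,0,-0.4,0,0,0,0]
  ]
}}

```text
time_s: 34.15
ee_pos: [0.5138, 0.1521, 0.1325]
ee_rot: [0.085, 0.996, -0.02, -0.01]
force: [-0.2, -0.1, 0.1]
gripper_width: 0.0005
```

Run:
```python
from h import *
st(); print(dk(env.state()["ee_pos"]))
p=cams.get_image("wrist"); save(p,"af_wrist")
p=cams.get_image("scene"); save(p,"af_scene",(270,230,200,150),4)
plan([([*wd(0,.062),.14],Rt(80.25),10)],0)
```

```text
t 34.15 pos [0.5138 0.1521 0.1325] jawdeg 80.3 z [-0.022 -0.037 -0.999] F [-0.16 -0.06  0.06] w 0.0005
[ 0.00221033 -0.08473197]
[[0.01, 0.59, -0.06, -0.23, -0.09, 0.0, 0.0], [0.01, 0.59, -0.05, -0.23, -0.09, 0.0, 0.0], [0.01, 0.59, -0.05, -0.23, -0.09, 0.0, 0.0], [0.01, 0.59, -0.05, -0.23, -0.09, 0.0, 0.0], [0.01, 0.59, -0.05, -0.23, -0.09, 0.0, 0.0], [0.01, 0.59, -0.04, -0.23, -0.09, 0.0, 0.0], [0.01, 0.59, -0.04, -0.23, -0.09, 0.0, 0.0], [0.01, 0.59, -0.04, -0.23, -0.09, 0.0, 0.0], [0.01, 0.59, -0.04, -0.23, -0.09, 0.0, 0.0], [0.01, 0.59, -0.04, -0.23, -0.09, 0.0, 0.0]]
```

View pics/af_wrist.png

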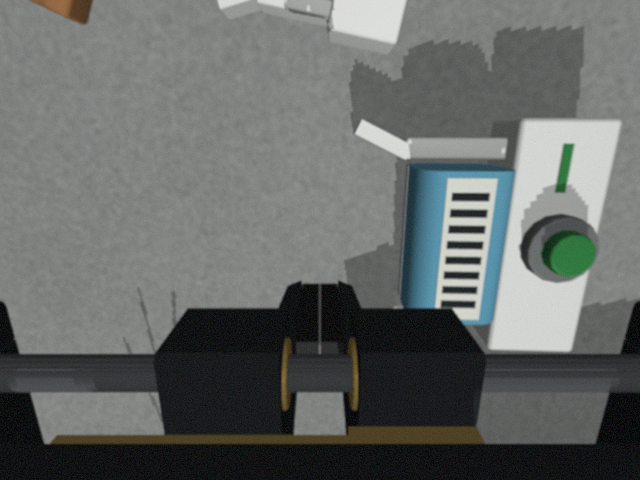

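View pics/af_scene.png

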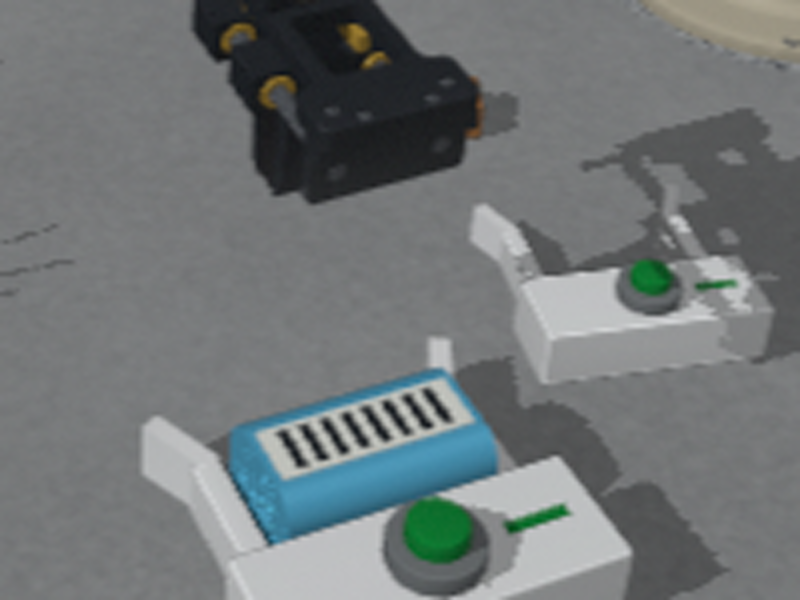

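Run:
```python
from h import *
p=cams.get_image("wrist"); save(p,"ag_w",(340,100,300,225),2)
f=p["frame"]; hsv=cv2.cvtColor(f,cv2.COLOR_BGR2HSV); m=cv2.inRange(hsv,(50,100,40),(85,255,255)); n,L,S,C=cv2.connectedComponentsWithStats(m)
for i in range(1,n):
    if S[i,4]>100:
        print(S[i],C[i])
        for z in (.055,.062,.068): print(z,dk(ray(p,C[i],z)))
for r in finder.search_frame("power_top",p): print(r["score"],r["box"])
```

```text
[556 144  16  47 382] [563.66492147 167.11518325]
0.055 [-0.05086653  0.05678775]
0.062 [-0.05147851  0.0525323 ]
0.068 [-0.05200307  0.04888478]
[ 542  231   53   45 1834] [567.96237732 252.57524537]
0.055 [0.00218603 0.06902752]
0.062 [-8.89498940e-05  6.43884078e-02]
0.068 [-0.00203893  0.06041202]
0.84 [538.9, 230.5, 57.6, 45.8]
```

View pics/ag_w.png

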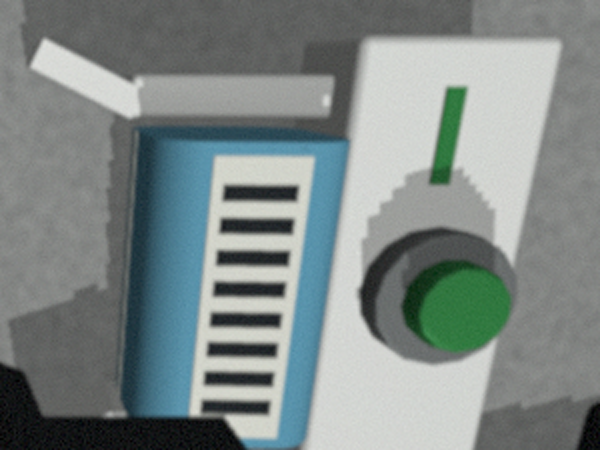

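Run:
```python
from h import *
p=cams.get_image("wrist")
for u in [(447.5,177.5),(498,178),(479,319),(435,308)]: print(dk(ray(p,u,.06)).round(4))
print("wall top front edge",[dk(ray(p,u,.045)).round(4) for u in [(522,122),(491,345)]])
plan([([*wd(0,.062),.14],Rt(80.25),10)],0)
```

```text
[-0.0464 -0.0131]
[-0.0463  0.0159]
[0.0446 0.0158]
[ 0.0374 -0.0131]
wall top front edge [array([-0.0778,  0.0322]), array([0.0728, 0.0331])]
[[0.01, 0.59, -0.07, -0.24, -0.12, 0.0, 0.0], [0.01, 0.59, -0.07, -0.24, -0.12, 0.0, 0.0], [0.01, 0.59, -0.06, -0.24, -0.12, 0.0, 0.0], [0.01, 0.59, -0.06, -0.24, -0.12, 0.0, 0.0], [0.01, 0.59, -0.06, -0.24, -0.12, 0.0, 0.0], [0.0, 0.59, -0.06, -0.24, -0.12, 0.0, 0.0], [0.0, 0.59, -0.05, -0.24, -0.12, 0.0, 0.0], [0.0, 0.59, -0.05, -0.24, -0.12, 0.0, 0.0], [0.0, 0.59, -0.05, -0.24, -0.12, 0.0, 0.0], [0.0, 0.59, -0.05, -0.24, -0.12, 0.0, 0.0]]
```

Call:
{"method": "apply_moves", "body": {
  "targets": [
    [0,0.5,-0.1,-0.25,-0.1,0,0],
    [0,0.6,-0.1,-0.25,-0.1,0,0],
    [0,0.6,-0.1,-0.25,-0.1,0,0],
    [0,0.6,-0.1,-0.25,-0.1,0,0],
    [0,0.6,0,-0.25,-0.1,0,0],
    [0,0.6,0,-0.25,-0.1,0,0],
    [0,0.6,0,-0.25,-0.1,0,0],
    [0,0.6,0,-0.25,-0.1,0,0],
    [0,0.6,0,-0.2,-0.1,0,0],
    [0,0.4,0,0,-0.1,0,0]
  ]
}}

```text
time_s: 35.4
ee_pos: [0.5375, 0.3058, 0.1336]
ee_rot: [0.084, 0.996, -0.0, -0.003]
force: [0.7, 0.0, 0.5]
gripper_width: 0.0008
```

Run:
```python
from h import *
st(); print(dk(env.state()["ee_pos"]))
plan([([*wd(-.0005,.063),.085],Rt(80.25),5)],0)
```

```text
t 35.4 pos [0.5375 0.3058 0.1336] jawdeg 80.32 z [-0.006  0.    -1.   ] F [0.74 0.   0.5 ] w 0.0008
[-0.00051903  0.07069008]
[[-0.0, -0.06, 0.39, -0.01, -0.07, 0.01, 0.0], [-0.0, -0.06, 0.39, -0.01, -0.07, 0.01, 0.0], [-0.0, -0.06, 0.39, -0.01, -0.07, 0.01, 0.0], [-0.0, -0.06, 0.39, -0.01, -0.07, 0.01, 0.0], [-0.0, -0.06, 0.39, -0.01, -0.07, 0.01, 0.0]]
```

Call:
{"method": "apply_moves", "body": {
  "targets": [
    [0,-0.1,0.3,0,0,0,0],
    [0,-0.1,0.4,0,0,0,0],
    [0,-0.1,0.4,0,0,0,0],
    [0,0,0.4,0,0,0,0],
    [0,0,0.4,0,0,0,0],
    [0,0,0.1,0,0,0,0],
    [0,0,0,0,0,0,0],
    [0,0,0,0,0,0,0],
    [0,0,0,0,0,0,0],
    [0,0,0,0,0,0,0]
  ]
}}

```text
time_s: 36.4
ee_pos: [0.5356, 0.297, 0.0784]
ee_rot: [0.085, 0.996, -0.001, -0.004]
force: [0.4, 0.3, -0.5]
gripper_width: 0.0003
```

Run:
```python
from h import *
st(); print(dk(env.state()["ee_pos"]))
p=cams.get_image("scene"); save(p,"ah_scene",(290,250,160,120),5)
```

```text
t 36.4 pos [0.5356 0.297  0.0784] jawdeg 80.26 z [-0.008 -0.001 -1.   ] F [ 0.37  0.34 -0.46] w 0.0003
[-0.00083326  0.06175165]
```

View pics/ah_scene.png

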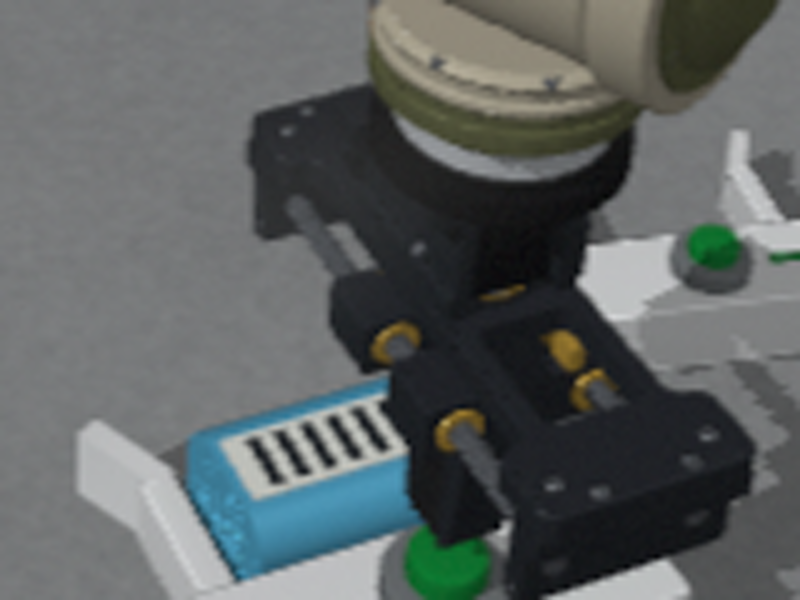

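Call:
{"method": "apply_moves", "body": {
  "targets": [
    [0,0,0.15,0,0,0,0],
    [0,0,0.15,0,0,0,0],
    [0,0,0.15,0,0,0,0],
    [0,0,0.12,0,0,0,0],
    [0,0,0.12,0,0,0,0],
    [0,0,0.12,0,0,0,0],
    [0,0,0.12,0,0,0,0],
    [0,0,0.12,0,0,0,0],
    [0,0,0.12,0,0,0,0],
    [0,0,0.12,0,0,0,0]
  ]
}}

```text
time_s: 37.45
ee_pos: [0.5362, 0.2973, 0.0611]
ee_rot: [0.084, 0.996, -0.001, -0.001]
force: [-11.4, -4.7, 26.6]
gripper_width: 0.0001
```

Run:
```python
from h import *
st(); print(dk(env.state()["ee_pos"]))
p=cams.get_image("scene"); save(p,"ai_scene",(290,250,160,120),5)
```

```text
t 37.45 pos [0.5362 0.2973 0.0611] jawdeg 80.4 z [-0.002 -0.002 -1.   ] F [-11.39  -4.69  26.58] w 0.0001
[-0.00036991  0.06213306]
```

View pics/ai_scene.png

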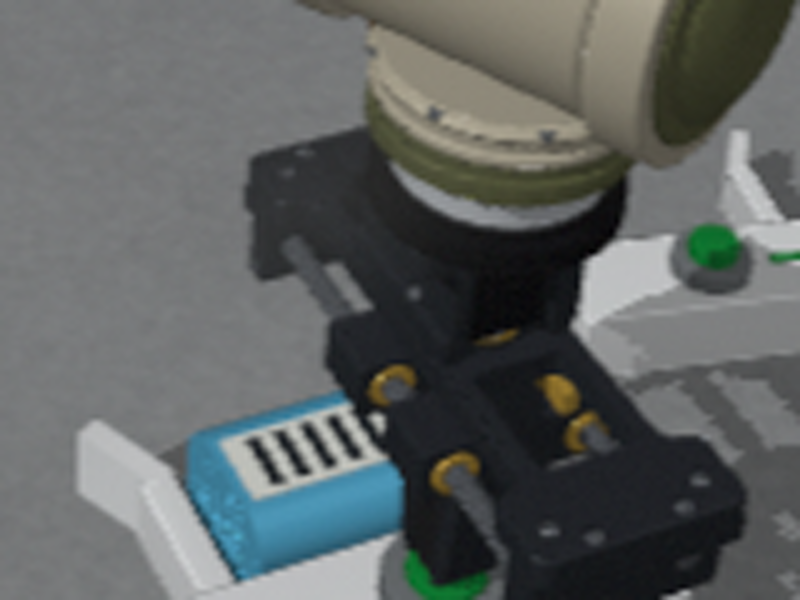

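Call:
{"method": "apply_moves", "body": {
  "targets": [
    [0,0,-0.3,0,0,0,0],
    [0,0,-0.6,0,0,0,0],
    [0,0,-0.8,0,0,0,0],
    [0,0,-0.8,0,0,0,0],
    [0,-0.6,-0.8,0,0,0,0],
    [0,-0.8,-0.6,0,0,0,0],
    [0,-0.9,0,0,0,0,0],
    [0,-0.9,0,0,0,0,0],
    [0,-0.9,0,0,0,0,0],
    [0,-0.6,0,0,0,0,0]
  ]
}}

```text
time_s: 38.5
ee_pos: [0.5156, 0.1792, 0.1616]
ee_rot: [0.082, 0.997, -0.001, -0.001]
force: [-0.2, 0.1, -0.2]
gripper_width: 0.0004
```

Run:
```python
from h import *
st(); print(dk(env.state()["ee_pos"]))
P=[cams.get_image(n) for n in ("scene","wrist","top")]
save(P[0],"aj_scene",(290,250,160,120),5); save(P[1],"aj_wrist"); save(P[2],"aj_top",(150,150,140,105),5)
for p in P:
    hsv=cv2.cvtColor(p["frame"],cv2.COLOR_BGR2HSV); m=cv2.inRange(hsv,(50,100,40),(85,255,255)); n,L,S,C=cv2.connectedComponentsWithStats(m)
    for i in range(1,n):
        if S[i,4]>60: print(S[i],C[i],[dk(ray(p,C[i],z)).round(4) for z in (.055,.06,.065,.07)])
```

```text
t 38.5 pos [0.5156 0.1792 0.1616] jawdeg 80.6 z [-0.002 -0.002 -1.   ] F [-0.21  0.1  -0.23] w 0.0004
[-0.00062438 -0.05772265]
[ 222    0   48   60 1337] [246.65818998  36.23186238] [array([-0.5212, -2.5753]), array([-0.5143, -2.5497]), array([-0.5074, -2.5241]), array([-0.5005, -2.4985])]
[ 267    0   28   89 1377] [281.40958606  37.18445897] [array([-0.7177, -2.4809]), array([-0.7092, -2.4561]), array([-0.7007, -2.4313]), array([-0.6922, -2.4065])]
[ 303    0   30  106 1624] [317.78817734  47.68349754] [array([-0.8184, -2.136 ]), array([-0.8091, -2.1141]), array([-0.7997, -2.0921]), array([-0.7904, -2.0702])]
[289  54  14  68 499] [295.62124248  91.39478958] [array([-0.4014, -1.3889]), array([-0.3955, -1.3731]), array([-0.3896, -1.3573]), array([-0.3837, -1.3416])]
[239  68  40  36 659] [260.45371775  80.58270106] [array([-0.3094, -1.5959]), array([-0.3043, -1.5784]), array([-0.2991, -1.5609]), array([-0.294 , -1.5435])]
[427 295  11   9  77] [432.2987013  299.01298701] [array([-0.1759, -0.0426]), array([-0.1719, -0.038 ]), array([-0.1679, -0.0334]), array([-0.1638, -0.0288])]
[371 354  17  17 230] [378.95652174 362.26521739] [array([-0.0031,  0.0585]), array([-0.0005,  0.0623]), array([0.0021, 0.0661]), array([0.0047, 0.0698])]
[486 146  13  40 262] [491.97709924 165.31679389] [array([-0.0507,  0.0587]), array([-0.0512,  0.0563]), array([-0.0517,  0.054 ]), array([-0.0522,  0.0517])]
[ 474  221   43   39 1267] [495.24388319 239.58721389] [array([0.0024, 0.0686]), array([0.0009, 0.066 ]), array([-0.0007,  0.0635]), array([-0.0022,  0.061 ])]
```

View pics/aj_scene.png

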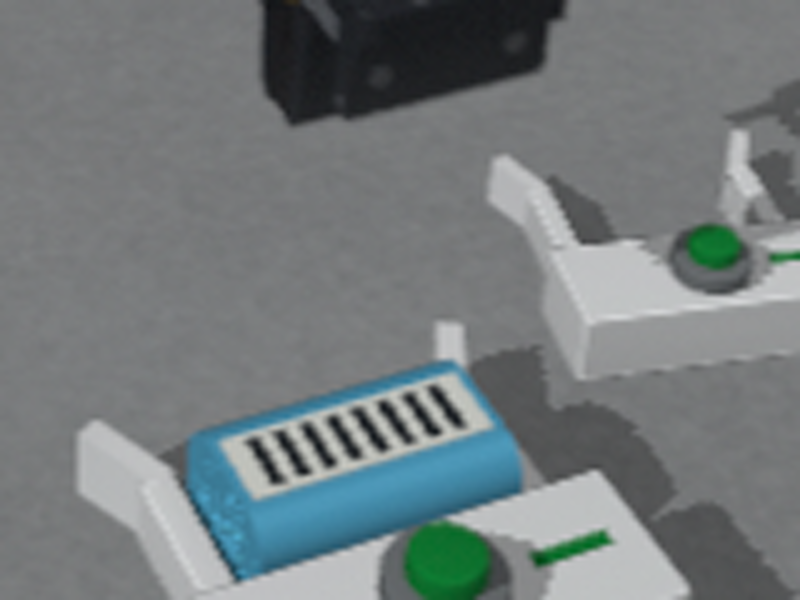

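View pics/aj_wrist.png

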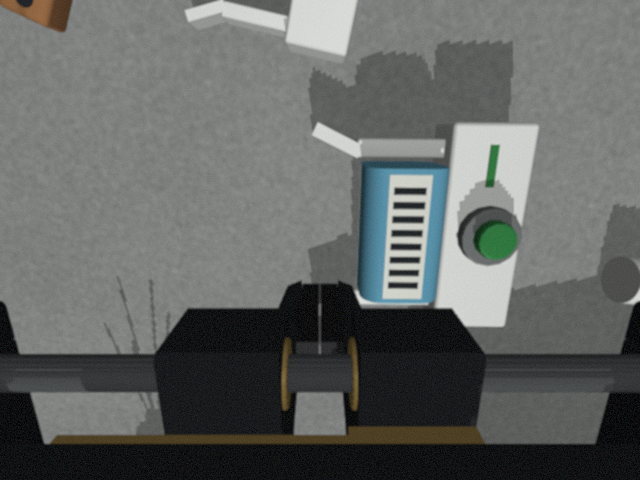

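View pics/aj_top.png

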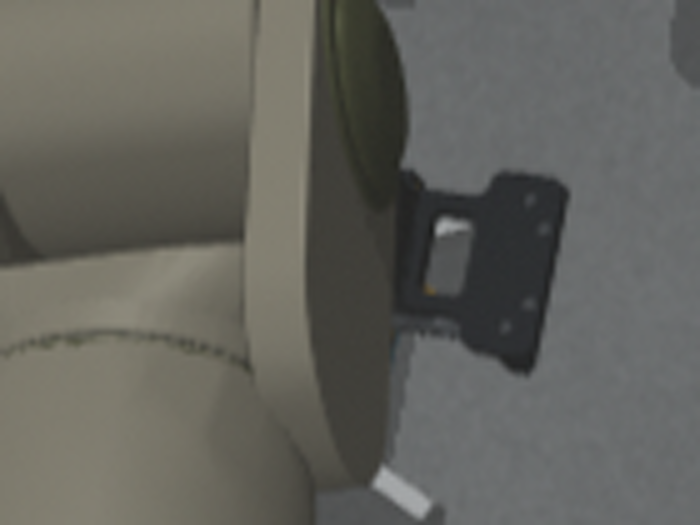

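Run:
```python
import cv2,numpy as np
a=cv2.imread("pics/ai_scene.png")[480:600,360:560]; b=cv2.imread("pics/aj_scene.png")[480:600,360:560]; c=cv2.imread("pics/ah_scene.png")[480:600,360:560]
cv2.imwrite("pics/cmp.png",np.hstack([cv2.resize(x,None,fx=1.3,fy=2,interpolation=2) for x in (c,a,b)]))
```

```text
(no output)
```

View pics/cmp.png

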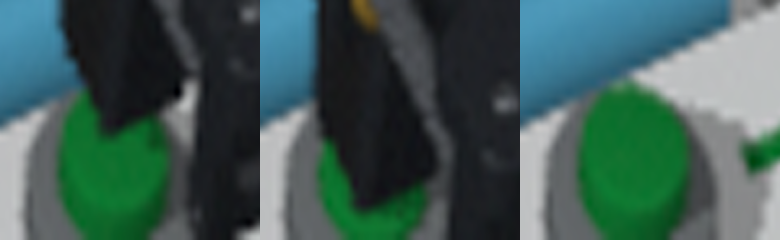

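Run:
```python
from h import *
p=cams.get_image("wrist")
print([dk(ray(p,u,.06)).round(4) for u in [(390,175),(433,176),(422,299),(383,298)]])
c,y=vent(p,[(390,175),(433,176),(422,299),(383,298)][:1]+[(383,298),(422,299),(433,176)])
print("wall front",[dk(ray(p,u,.045)).round(4) for u in [(454,125),(438,322)]],"wall back",[dk(ray(p,u,.045)).round(4) for u in [(537,125),(506,326)]])
print("top cheeks",[dk(ray(p,u,.03)).round(4) for u in [(360,158),(444,158)]])
save(p,"ak",(340,100,220,240),3)
```

```text
[array([-0.0443, -0.0091]), array([-0.0438,  0.02  ]), array([0.0479, 0.0205]), array([ 0.0472, -0.0088])]
unit [0.5287 0.2413] yaw -9.49 len 0.0916 0.0917 in dock [0.0018 0.0057]
wall front [array([-0.077 ,  0.0359]), array([0.0758, 0.04  ])] wall back [array([-0.0773,  0.0931]), array([0.0792, 0.0957])]
top cheeks [array([-0.0531, -0.0265]), array([-0.0534,  0.0363])]
```

View pics/ak.png

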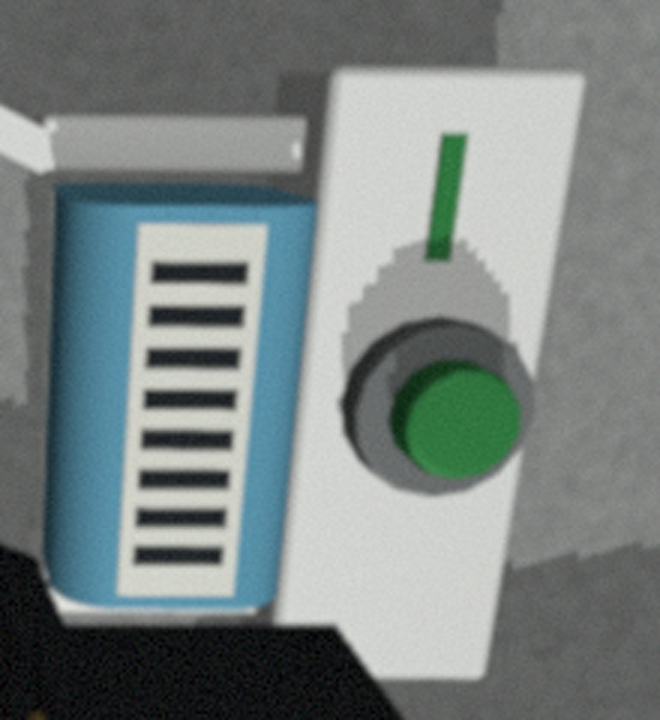

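Run:
```python
from h import *
from scipy.optimize import least_squares
p=cams.get_image("wrist"); st()
# fit camera pose correction (dx,dy,yaw in world + small) using wall-top corners + cheek corner; then solve top-disc z
px=[(340+332/3,100+72/3),(340+584/3,100+74/3),(340+485/3,100+677/3)]; 
W=[[*wd(-.08,.03),.045],[*wd(-.08,.09),.045],[*wd(.08,.09),.045]]
but=(340+460/3,100+421/3); vc=[(340+137/3,100+225/3),(340+268/3,100+226/3),(340+234/3,100+596/3),(340+117/3,100+594/3)]
M=R.from_quat(p["rotation"])
def P(q,X):
    r=R.from_rotvec([q[3],q[4],q[5]])*M
    c=r.inv().apply(np.array(X)-(np.array(p["position"])+q[:3])); u=p["K"]@c; return u[:2]/u[2]
def f(q): return np.r_[np.concatenate([P(q,w)-u for w,u in zip(W,px)]),np.array(q[:3])/.002,np.array(q[3:])/.01]
s=least_squares(f,np.zeros(6)); q=s.x; print(q.round(4),f(q)[:6].round(2))
for z in (.06,.064,.067,.07): print(z,P(q,[*wd(0,.062),z]),but)
g=least_squares(lambda v:np.concatenate([P(q,[*wd(v[0]+a*np.cos(v[2])-b*np.sin(v[2]),v[1]+a*np.sin(v[2])+b*np.cos(v[2])),.06])-u for (a,b),u in zip([(-.0455,-.0145),(-.0455,.0145),(.0455,.0145),(.0455,-.0145)],vc)]),[0,0,0]); print("unit in dock",g.x.round(4),g.fun.round(1))
```

```text
t 38.75 pos [0.516  0.1811 0.1617] jawdeg 80.64 z [-0.002 -0.001 -1.   ] F [-0.68 -0.31  0.74] w 0.0002
[-0.0024 -0.0028  0.0036 -0.0039  0.0011 -0.0013] [-1.22 -0.55  0.88 -0.79 -0.25  1.42]
0.06 [488.94097381 239.55090304] (493.33333333333337, 240.33333333333334)
0.064 [491.43178087 241.21704857] (493.33333333333337, 240.33333333333334)
0.067 [493.34891837 242.49945624] (493.33333333333337, 240.33333333333334)
0.07 [495.30967726 243.81104304] (493.33333333333337, 240.33333333333334)
unit in dock [ 0.0004 -0.0001 -0.0007] [ 0.7  1.2 -0.7  1.1 -0.4 -1.6  0.4 -1.2]
```

Run:
```python
from h import *
st(); print(env.job_done())
```

```text
t 38.75 pos [0.516  0.1811 0.1617] jawdeg 80.64 z [-0.002 -0.001 -1.   ] F [-0.68 -0.31  0.74] w 0.0002
the job is handed in; nothing more can be done
None
```

The job is done and handed in at 38.75 s: the blue dehumidifier is vent-up and home in the larger dock, and the green button was pressed and released after that. `env.job_done()` gave no verdict.

**What I did**
- **Tumbling:** I tipped the upside-down unit over twice on the worktop. The second tip slipped over the top twice before it worked, and the unit only shifted a little on the worktop.
- **Sliding:** I closed the fingers on the unit's sides to turn it and slide it along the worktop, without lifting it. I then pushed it in from behind with closed fingers until the force reached about 20 N against the back wall.
- **Button:** I pressed it with the closed fingertips, let go and backed off.

**Last checks**
- **Fit in the dock:** after fitting the wrist picture to the dock's known size, the unit sits within about 0.5 mm of fully home and is straight. Uncorrected wrist readings were up to about 6 mm off for the dock and the unit alike.
- **Button travel:** its top rests at about 67 mm, and the fingertips were at 61.1 mm under 27 N, so it went down the full 6 mm. Rougher height estimates had ranged from 62 to 69 mm. It came back up in the later pictures.
- **Surroundings:** the arm is clear of everything. I did not touch the other dehumidifier, the red look-alikes or the smaller dock, but I took no final picture of the other dehumidifier or the red ones.

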